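# Dispatch the filled specimen cups

## Robot

A 6-joint arm with a two-finger parallel gripper is mounted at the origin on a cart in front of the work surface, level with it; the furniture and walls round the work are solid. World frame = base frame: x ahead of the robot, y to its left, z up, the work surface at z = 0. Lengths are in mm, angles in degrees, forces in N, time in s.
With the tool pointing down it reaches from about 350 to 850 mm from the base axis. Payload 8.1 kg.
Tool frame: the origin (TCP) lies between the finger pads; the fingertips stand 22 mm ahead of it and the grasp point (between the pads) lies 3 mm ahead of it; z points along the fingers, y is the direction in which the jaws open and shut (so a half turn about z gives the same grasp; the last joint's range is limited). The gripper opens to 85 mm and grips with 20 to 120 N. Pads are 22 mm wide; open, the fingers measure 114 mm over their backs; the gripper's body (76 mm by 85 mm) begins 54 mm behind the grasp point. The pads swing forward as they close: fully open they stand 13 mm farther back than shut.
Start: joints at [-76.971, 7.471, 85.268, -0, 87.261, -4.893], TCP at [184.655, -570.884, 253.292] pointing down, gripper open.
Joint ranges: [-169.43, 169.43], [-51.17, 129.36], [1.28, 143.12], [-76.62, 256.62], [0, 156.53], [-152.29, 152.29]. Speed limits (degrees/s): [136.94, 136.94, 159.86, 180, 180, 180].

## Interface

Orientations are given as [roll, pitch, yaw] about the fixed x, y, z axes, in that order (R = Rz(yaw) Ry(pitch) Rx(roll)).
In Python, from bench import r gives the robot as it stands.
- The arm moves only by the tool drive_tool, never from a script. Its argument "moves" is a list of rows, each a list of 2 entries, a list of its own where there are three numbers: the shift along the world's x, y, z in mm, then the turn about the world's z in degrees. A call has exactly 8 rows; each row is the pose to reach, as a shift and turn from the pose commanded when the call began; what a row does not reach only later rows make up. A row lasts 1/12 s, in which the tool goes at most 41.7 mm and 7.16 degrees, less where a joint would pass 70% of its speed; a pose out of reach is approached as far as the arm can. A call with a gripper value outside its range is refused whole. "fingers" is the finger opening in mm, from 0 to 85.4, set as the call begins (left out, the last holds). The fingers move at their own pace and stop on an object; "squeeze" is the grip in N (left out, the last holds). Time passes only in rows, so rows that repeat a pose let the fingers close, or fill a call up. It gives the time, the measured TCP pose, the force and the opening at its end, in the units of the state.
- r.sense(): the state, without advancing time (a new reading comes with each control period).
- r.snapshot(name): name is "side" or "top" or "wrist"; returns a dict with "pixels" (400x640x3 uint8, red, green, blue), "camera_matrix" (3x3 intrinsics, pixels), "xyz" and "orientation" of the camera in the world. Camera axes: x right, y down, z forward; pixel columns grow to the right and rows downward; lengths in mm; the calibration is good to about 2 mm. The wrist camera is an equidistant fisheye: a pixel r from the principal point sees the ray r / f radians off the axis. A picture is of the moment at which its call begins. There is no depth.
- r.hand_in(): hands the job in, once; it reports no verdict.
The state is a dict: "time": time; "joint_pos": joint angles; "qd": joint speeds; "joint_efforts": joint torques, N m; "tool_pos": TCP position; "tcp_rot": TCP orientation; "ft_force": force on the tool from outside, world axes, zero at the start; "wrist_torque": the same for the moment, N m; "finger_gap": finger opening in mm.
Only numpy, scipy, OpenCV 4.12 (cv2) and the standard library are available. Lean on these libraries where they do the work, as an engineer would, in place of code of your own. Each camera call takes 0.05 s, during which the arm holds its last target.

## Task

Lift each specimen cup to feel whether it is filled or empty: stand every filled cup upright in a cell of its own in the transport carrier, and every empty one upright in the white return tray. When all the cups are sorted, swing the carrier's clear lid shut over them and push the loose lock pin fully home through the clevis and the lid's tang, from the right-hand side, so that the carrier is ready to be taken away.

Things in the scene. Friction and masses are not known exactly. Their poses are not given: they have to be found in the camera images.
- carrier: transport carrier, fixed: base 150 x 266 mm, three open cells in a row along its y, centres at x = 0, y = -80, 0, +80 mm, each 88 mm (x) by 77 mm (y) inside, cell floor 6 mm above the worktop, cell walls up to 38 mm. Origin: under the middle cell's centre, on the worktop; x points to the hinge posts at the back, y to the left, z up. Lid hinge line along y at x = 56, z = 84 mm
- lid (a joint): hinge angle of the carrier's clear hold-down lid, rad: 0 shut against its stop, 9 mm above the cups; 1.85 open to its stop, leaning back. Little friction: it falls to whichever stop it leans to (balance near 1.5). Lid 270 mm wide, reaching 126 mm from the hinge: 4 mm clear sheet with steel arms and front rail
- lid_knob (a point): centre of the black ball knob, 28 mm across, on a 9 mm stem in the middle of the lid's free edge: 164 mm from the hinge line, 38 mm beyond the front rail
- tang_hole (a point): centre of the 13 mm hole in the tang, an 8 mm thick steel plate 26 mm wide hanging from the lid's right arm; with the lid shut it stands between the clevis plates and the three holes are in line
- clevis_mouth (a point): centre of the 13 mm hole in the outer (right-hand) face of the clevis, at the carrier's front right corner, 60 mm above the worktop; the pin enters here along the carrier's +y. Clevis: two upright steel plates 26 mm wide, 76 mm high, 8 mm thick with a 12 mm gap between, 28 mm over both
- lock_pin: loose lock pin, 104 mm long, 0.12 kg: 10 mm round steel shank 56 mm long (last 8 mm tapered), a 21 mm collar 4 mm thick, a black square grip 22 x 22 x 44 mm, on which it lies with the shank level. Origin: on a side of the grip (its underside at first), below the collar's front face; x along the shank to its tip; the pin's axis runs at z = 11 mm; grip from x = -48 to -4 mm
- pin_collar (a point): centre of the collar's front face, on the pin's axis: it meets the clevis mouth when the pin is fully home
- pin_tip (a point): tip of the pin's shank, 56 mm from pin_collar
- tray: white open return tray, fixed, 180 mm (its x) by 150 mm (its y), walls 4 mm thick and 45 mm high, inner floor 4 mm above the worktop; room for two cups one behind the other along x. Origin: centre of its underside, z up
- cup_1: sealed opaque specimen cup, red screw lid, 69 mm across, 68 mm tall: white body about 60 mm across, lid 67.6 mm across from 54 to 68 mm above the base; grip it by the lid. Origin: centre of its underside, z up. All cups look alike; a filled one weighs 0.2 to 0.28 kg, an empty one 0.04 to 0.055 kg, which only lifting tells. May be absent (None)
- cup_2: sealed opaque specimen cup, red screw lid, 69 mm across, 68 mm tall: white body about 60 mm across, lid 67.6 mm across from 54 to 68 mm above the base; grip it by the lid. Origin: centre of its underside, z up. All cups look alike; a filled one weighs 0.2 to 0.28 kg, an empty one 0.04 to 0.055 kg, which only lifting tells. May be absent (None)
- cup_3: sealed opaque specimen cup, red screw lid, 69 mm across, 68 mm tall: white body about 60 mm across, lid 67.6 mm across from 54 to 68 mm above the base; grip it by the lid. Origin: centre of its underside, z up. All cups look alike; a filled one weighs 0.2 to 0.28 kg, an empty one 0.04 to 0.055 kg, which only lifting tells. May be absent (None)
- cup_4: sealed opaque specimen cup, red screw lid, 69 mm across, 68 mm tall: white body about 60 mm across, lid 67.6 mm across from 54 to 68 mm above the base; grip it by the lid. Origin: centre of its underside, z up. All cups look alike; a filled one weighs 0.2 to 0.28 kg, an empty one 0.04 to 0.055 kg, which only lifting tells. May be absent (None)
- cup_5: sealed opaque specimen cup, red screw lid, 69 mm across, 68 mm tall: white body about 60 mm across, lid 67.6 mm across from 54 to 68 mm above the base; grip it by the lid. Origin: centre of its underside, z up. All cups look alike; a filled one weighs 0.2 to 0.28 kg, an empty one 0.04 to 0.055 kg, which only lifting tells. May be absent (None)
Not all that is in view belongs to the job. Leave any green look-alike of the cup_2 alone.

How it is judged:
By the outcome, as a careful person would: the job done as asked, in the order asked, and still so for the second after the job is handed in, with the robot touching nothing.
Of cup_1, cup_2, cup_3, cup_4, cup_5 only 4 to 5 are there at a start; the rules pass over those that are not, and their reading is None.
At some moment in a run one of lock_pin may be knocked a few centimetres aside while the robot is not near it.
Once in a run the grip may slacken for a moment while it holds something.
It also fails if it takes over 200 s, if anything falls off the work surface, if the arm or the gripper's body presses on something with over 40 N, if the wrist force passes 120 N, or if a joint passes its speed limit or range.

## Working session

There is one attempt and no reset: what is moved stays moved. The work goes in short steps, Python scripts to look and compute and a tool call to move; the robot and the scene stay as the last step left them, time stands still between calls to the robot, and variables do not carry over. Pictures are saved under pics/ and viewed, and the job is handed in when it is done.

Besides the shell and the picture viewer there is one more tool, called after "Emit:" as name(argument=value, ...), one argument or row to a line, values as JSON. drive_tool: Moves the arm, as the interface text tells. Its arguments: {"type":"object","properties":{"moves":{"type":"array","items":{"type":"array"}},"fingers":{"type":"number"},"squeeze":{"type":"number"}},"required":["moves"]}

```bash
ls; mkdir -p pics; cat > h.py <<'E'
import numpy as np, cv2
from bench import r
from scipy.spatial.transform import Rotation as R
def snap(cam,name):
    s=r.snapshot(cam); cv2.imwrite(f'pics/{name}.png',s['pixels'][:,:,::-1]); np.savez(f'pics/{name}.npz',**{k:np.array(v) for k,v in s.items()}); return s
def load(name): return dict(np.load(f'pics/{name}.npz'))
def rot(s):
    o=np.array(s['orientation'],float)
    return o if o.shape==(3,3) else R.from_euler('xyz',o,degrees=True).as_matrix()
def ray(s,u,v,fish=False):
    K=np.array(s['camera_matrix']); a=(u-K[0,2])/K[0,0]; b=(v-K[1,2])/K[1,1]
    if fish:
        t=np.hypot(a,b); d=np.array([a/t*np.sin(t),b/t*np.sin(t),np.cos(t)]) if t>0 else np.array([0,0,1.])
    else: d=np.array([a,b,1.])
    d=rot(s)@d; return d/np.linalg.norm(d)
def onz(s,u,v,z,fish=False):
    d=ray(s,u,v,fish); c=np.array(s['xyz'],float); return c+d*(z-c[2])/d[2]
def proj(s,p,fish=False):
    K=np.array(s['camera_matrix']); q=rot(s).T@(np.array(p,float)-np.array(s['xyz']))
    if fish:
        n=np.hypot(q[0],q[1]); t=np.arctan2(n,q[2]); a,b=q[0]/n*t,q[1]/n*t
    else: a,b=q[0]/q[2],q[1]/q[2]
    return np.array([K[0,0]*a+K[0,2],K[1,1]*b+K[1,2]])
def tri(s1,p1,s2,p2):
    d1,d2=ray(s1,*p1),ray(s2,*p2); c1,c2=np.array(s1['xyz'],float),np.array(s2['xyz'],float)
    t=np.linalg.lstsq(np.c_[d1,-d2],c2-c1,rcond=None)[0]
    a,b=c1+t[0]*d1,c2+t[1]*d2; return (a+b)/2,np.linalg.norm(a-b)
def crop(name,x0,y0,x1,y1,k,out):
    im=cv2.imread(f'pics/{name}.png')[y0:y1,x0:x1]; cv2.imwrite(f'pics/{out}.png',cv2.resize(im,None,fx=k,fy=k,interpolation=cv2.INTER_CUBIC))
E
python3 - <<'E'
from h import *
for c in ['top','side','wrist']:
    s=snap(c,c+'0'); print(c,s['xyz'],s['orientation'],s['camera_matrix'])
print(r.sense())
E
```

```text
pics
top [ 331.20784186   14.23773129 1441.84321098] [-171.24944274   -0.17575684  -89.64790927] [[450.47461244   0.         313.65070199]
 [  0.         450.47461244 203.24003065]
 [  0.           0.           1.        ]]
side [ 563.72005494 -714.47457773  701.56364768] [-129.43653303    0.23752674    4.65974473] [[374.06016683   0.         310.99251595]
 [  0.         374.06016683 198.50851016]
 [  0.           0.           1.        ]]
wrist [ 249.61205528 -550.37225111  372.27431518] [ 1.64355731e+02  6.42056662e-02 -7.20318716e+01] [[309.70691629   0.         317.80267483]
 [  0.         309.70691629 202.85786875]
 [  0.           0.           1.        ]]
{'time': 0.15, 'joint_pos': array([-7.69699588e+01,  7.50702063e+00,  8.53155064e+01,  8.31804747e-04,
        8.72590227e+01, -4.89276415e+00]), 'qd': array([-0.07248014, -0.09911343, -0.2211565 , -0.0137014 , -0.00144125,
        0.08168909]), 'joint_efforts': array([ 1.38891377e-03, -5.70062077e+01, -5.01158166e+01, -1.78331347e-04,
        9.75400413e-03,  2.90337789e-05]), 'tool_pos': array([ 184.58412616, -570.5020624 ,  252.46068752]), 'tcp_rot': array([-1.79918818e+02, -7.78323276e-03,  1.79227594e+01]), 'ft_force': array([-0.56081874,  0.56432542,  0.31997222]), 'wrist_torque': array([-0.00262977, -0.02941788,  0.00678399]), 'finger_gap': 85.56715807755717}
```

View pics/top0.png

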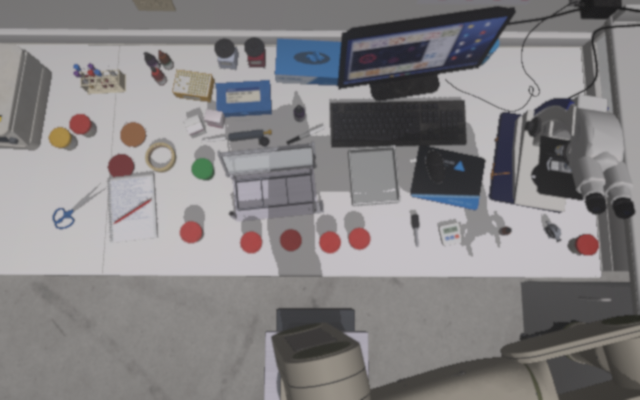

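View pics/side0.png

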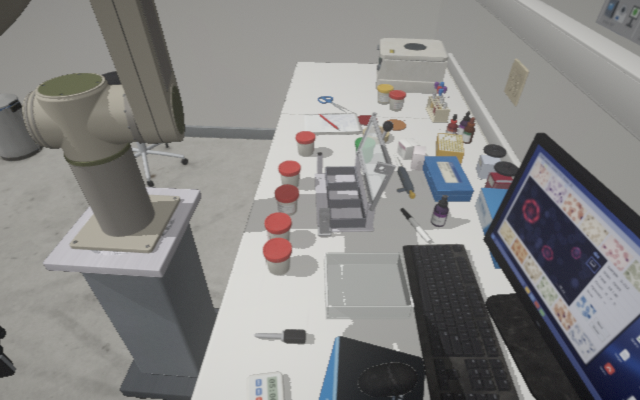

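View pics/wrist0.png

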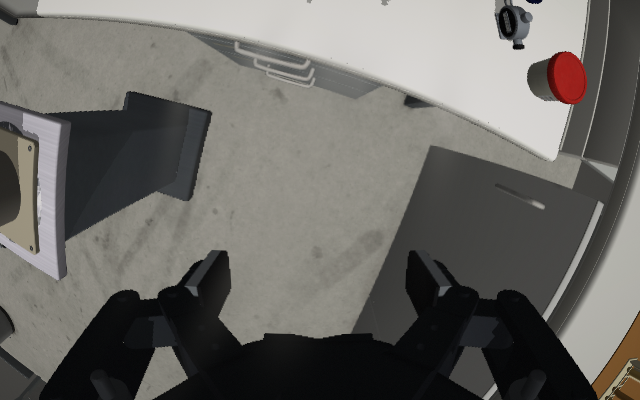

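```bash
python3 - <<'E'
from h import *
t=load('top0')
for n,u,v,z in [('c1',191,232,68),('c2',251,242,68),('c3',291,240,68),('c4',330,242,68),('c5',359,238,68),('far',587,244,68),('farL',80,124,68),('dark',121,165,68),('green',203,168,68),('pin',415,222,11),('tray',373,176,45),('car',275,195,38)]:
    print(n,onz(t,u,v,z).round(0))
crop('top0',170,130,420,260,3.2,'t0a'); crop('side0',230,110,430,270,4,'s0a'); crop('top0',340,130,470,260,5,'t0b'); crop('side0',230,220,430,380,4,'s0b')
E
```

```text
c1 [451. 385.  68.]
c2 [422. 201.  68.]
c3 [429.  80.  68.]
c4 [424. -39.  68.]
c5 [ 436. -128.   68.]
far [ 422. -823.   68.]
farL [792. 753.  68.]
dark [660. 614.  68.]
green [652. 357.  68.]
pin [ 493. -313.   11.]
tray [ 635. -176.   45.]
car [573. 134.  38.]
```

View pics/t0a.png

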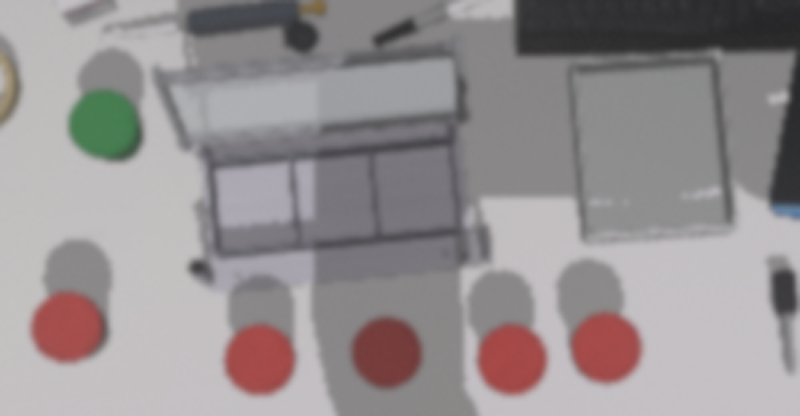

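View pics/s0a.png

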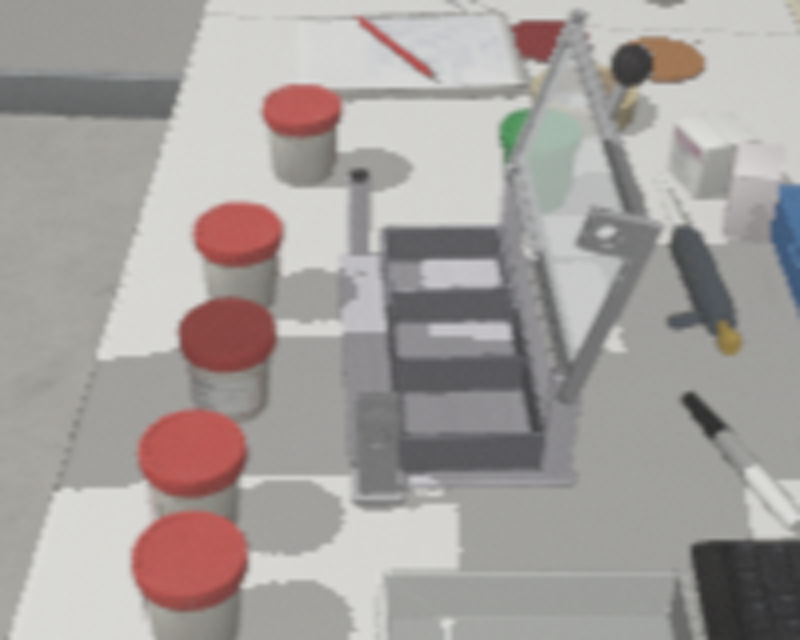

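View pics/t0b.png

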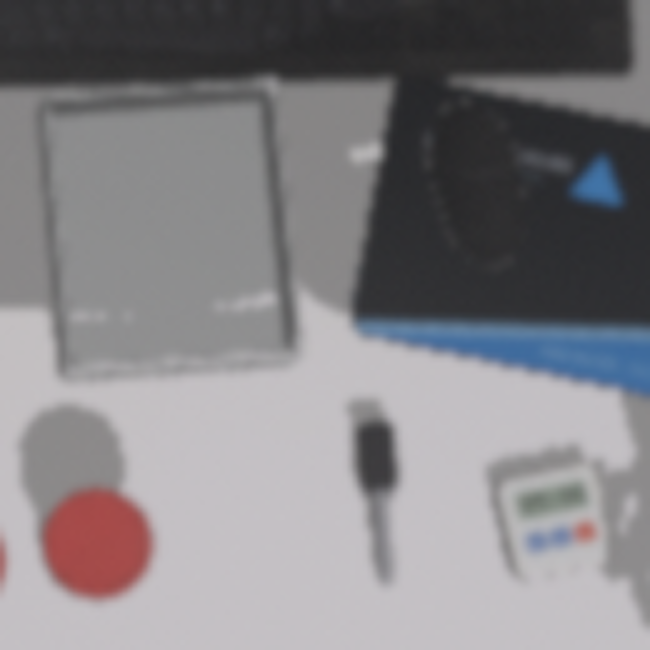

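View pics/s0b.png

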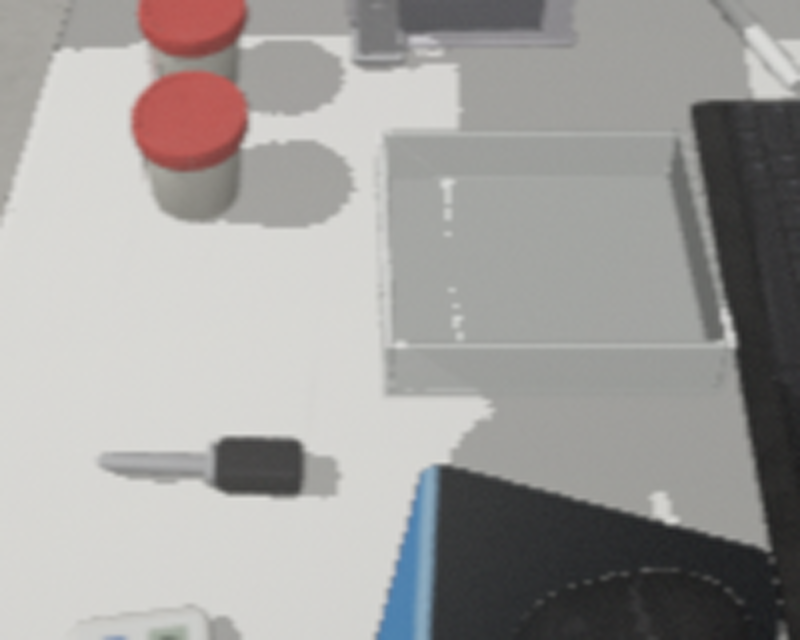

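Emit:
drive_tool(
  moves=[
    [[15,35,5],7],
    [[30,70,10],14],
    [[45,105,15],21],
    [[60,140,20],28],
    [[75,175,25],35],
    [[90,210,30],42],
    [[105,245,35],49],
    [[120,280,40],56],
  ],
  fingers=85,
  squeeze=40,
)

```text
time: 0.82
tool_pos: [304.8, -289.1, 293.3]
tcp_rot: [180.0, -0.0, 74.2]
ft_force: [0.6, 0.0, 0.3]
finger_gap: 84.9
```

Emit:
drive_tool(
  moves=[
    [[15,35,5],7],
    [[30,70,10],14],
    [[45,105,15],21],
    [[60,140,15],21],
    [[75,175,15],21],
    [[90,210,15],21],
    [[105,245,15],21],
    [[120,270,15],21],
  ],
)

```text
time: 1.48
tool_pos: [424.9, -18.0, 308.3]
tcp_rot: [180.0, -0.0, 95.0]
ft_force: [0.4, -0.8, -0.2]
finger_gap: 85.0
```

```bash
python3 - <<'E'
from h import *
s=snap('wrist','w1'); print(s['xyz'],s['orientation'])
E
```

```text
[418.86519354  49.21634244 428.29736887] [ 1.64349520e+02 -2.90041373e-02  5.04177219e+00]
```

View pics/w1.png

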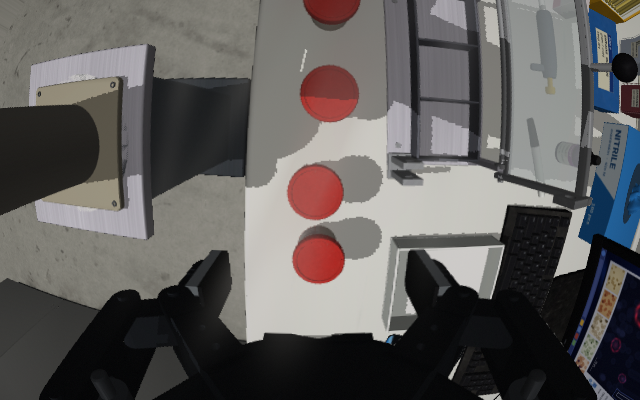

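```bash
python3 - <<'E'
from h import *
s=load('w1')
for n,u,v,z in [('c5',318,259,68),('c4',316,192,68),('c3',330,94,68)]: print(n,onz(s,u,v,z,True).round(1))
im=s['pixels'].astype(int); m=((im[:,:,0]>110)&(im[:,:,1]<70)&(im[:,:,2]<70)).astype(np.uint8)
n,l,st,ce=cv2.connectedComponentsWithStats(m)
for i in range(1,n):
    if st[i,4]>300: print(ce[i],st[i],onz(s,*ce[i],68,True).round(1))
crop('w1',380,0,640,340,2.3,'w1a')
t=load('top0')
im=t['pixels'].astype(int); m=((im[:,:,0]>90)&(im[:,:,1]<80)&(im[:,:,2]<80)).astype(np.uint8)
n,l,st,ce=cv2.connectedComponentsWithStats(m)
for i in range(1,n):
    if st[i,4]>100: print(ce[i],st[i],onz(t,*ce[i],68).round(1))
E
```

```text
c5 [ 434.8 -126.1   68. ]
c4 [424.6 -38.1  68. ]
c3 [430.5  78.7  68. ]
[327.97041096  90.18082192] [ 301   66   57   51 1825] [427.7  82.9  68. ]
[331.4856661  198.21247892] [315 173  28  46 593] [443.8 -44.1  68. ]
[320.53875  260.543125] [ 296  237   48   46 1600] [ 438.2 -128.    68. ]
[ 80.69435216 123.97674419] [ 71 115  22  19 301] [791.7 750.5  68. ]
[120.74576271 165.53753027] [109 155  25  21 413] [657.8 614.2  68. ]
[191.44688645 231.61172161] [182 223  20  18 273] [452.6 383.9  68. ]
[358.65232975 238.07526882] [350 229  18  19 279] [ 436.1 -126.6   68. ]
[290.44072948 239.7325228 ] [281 230  20  21 329] [429.7  81.4  68. ]
[250.85714286 241.70357143] [242 233  19  19 280] [423.  201.8  68. ]
[329.43010753 241.79569892] [321 233  18  19 279] [424.2 -37.5  68. ]
[586.25947522 244.39650146] [576 235  22  19 343] [ 421.3 -820.5   68. ]
```

View pics/w1a.png

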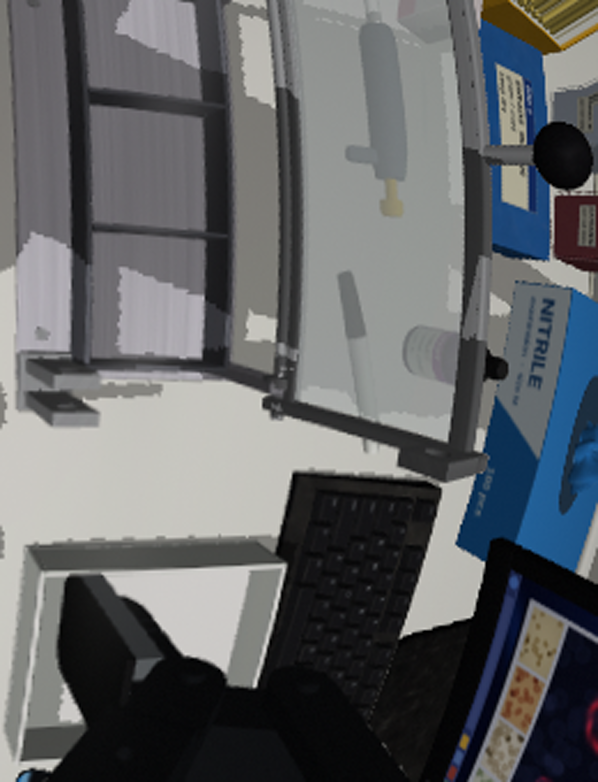

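Emit:
drive_tool(
  moves=[
    [[4,-36,-18],0],
    [[8,-73,-36],0],
    [[11,-109,-54],0],
    [[11,-109,-95],0],
    [[11,-109,-136],0],
    [[11,-109,-177],0],
    [[11,-109,-216],0],
    [[11,-109,-244],0],
  ],
)

```text
time: 2.2
tool_pos: [433.4, -129.2, 60.4]
tcp_rot: [-179.8, -0.1, 94.9]
ft_force: [-0.1, 1.1, -0.1]
finger_gap: 85.1
```

Emit:
drive_tool(
  moves=[
    [[0,0,0],0],
    [[0,0,0],0],
    [[0,0,0],0],
    [[0,0,0],0],
    [[0,0,0],0],
    [[0,0,0],0],
    [[0,0,0],0],
    [[0,0,0],0],
  ],
  fingers=50,
)

```text
time: 2.87
tool_pos: [436.0, -130.0, 64.9]
tcp_rot: [179.9, 0.0, 94.9]
ft_force: [-0.1, 0.0, -2.5]
finger_gap: 66.1
```

```bash
python3 - <<'E'
from h import *
for i in range(3):
  s=r.sense(); print(s['ft_force'].round(2),s['finger_gap'],s['tool_pos'])
snap('wrist','w2')
E
```

```text
[-0.14  0.02 -2.48] 66.1217298771856 [ 436.04033586 -130.0224098    64.94565372]
[-0.14  0.02 -2.48] 66.1217298771856 [ 436.04033586 -130.0224098    64.94565372]
[-0.14  0.02 -2.48] 66.1217298771856 [ 436.04033586 -130.0224098    64.94565372]
```

View pics/w2.png

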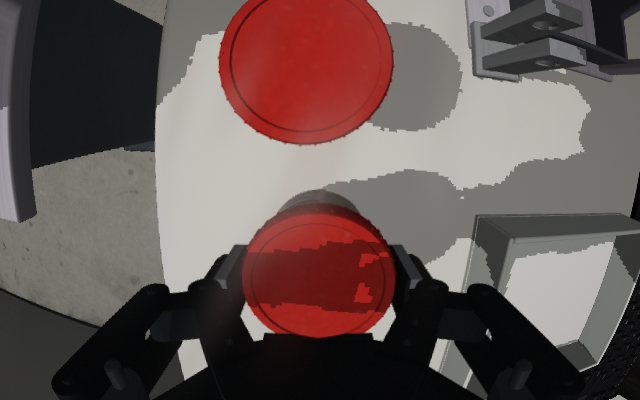

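Emit:
drive_tool(
  moves=[
    [[0,0,20],0],
    [[0,0,50],0],
    [[0,0,75],0],
    [[0,0,80],0],
    [[0,0,80],0],
    [[0,0,80],0],
    [[0,0,80],0],
    [[0,0,80],0],
  ],
)

```text
time: 3.58
tool_pos: [434.4, -129.4, 142.3]
tcp_rot: [-179.8, -0.1, 94.9]
ft_force: [0.2, 0.6, -2.7]
finger_gap: 66.2
```

```bash
python3 - <<'E'
from h import *
for i in range(5):
  s=r.sense(); print(s['time'],s['ft_force'].round(2),s['wrist_torque'].round(3),s['finger_gap']); r.snapshot('wrist')
snap('wrist','w3')
E
```

```text
3.5833 [ 0.21  0.57 -2.66] [0.042 0.015 0.001] 66.22054124864886
3.6333 [ 0.5   0.44 -3.03] [ 0.001  0.014 -0.051] 66.11801762225042
3.6833 [-0.34  0.34 -1.35] [ 0.005 -0.003 -0.031] 66.40062191820012
3.7333 [ 0.19 -0.18 -2.67] [-0.016 -0.006  0.024] 65.91156052218979
3.7833 [ 0.42  0.32 -3.55] [ 0.037  0.001 -0.005] 66.21916168253378
```

View pics/w3.png

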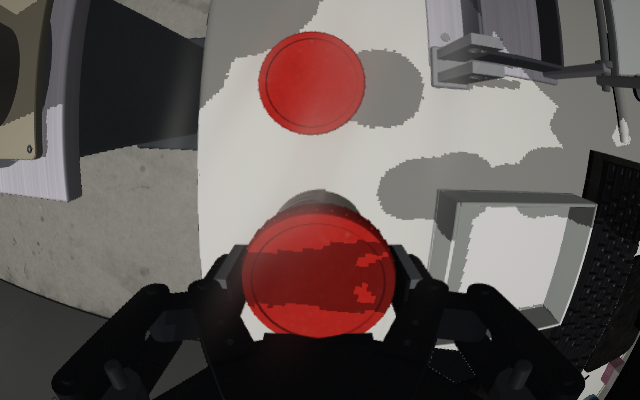

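```bash
cat >> h.py <<'E'
def car2w(p,pose):
    x,y,a=pose; c,s_=np.cos(np.radians(a)),np.sin(np.radians(a)); p=np.array(p,float)
    return np.array([x+c*p[0]-s_*p[1],y+s_*p[0]+c*p[1],p[2]])
def overlay(name,pose,segs,box,k,out,fish):
    s=load(name); x0,y0,x1,y1=box
    im=cv2.resize(s['pixels'][y0:y1,x0:x1,::-1],None,fx=k,fy=k,interpolation=cv2.INTER_CUBIC)
    for a,b,col in segs:
        a=np.array(a,float);b=np.array(b,float)
        q=np.array([(proj(s,car2w(a+(b-a)*t,pose),fish)-[x0,y0]+.5)*k for t in np.linspace(0,1,15)])
        cv2.polylines(im,[q.round().astype(np.int32)],False,col,1)
    cv2.imwrite(f'pics/{out}.png',im)
def rect(x0,x1,y0,y1,z,c): 
    p=[(x0,y0,z),(x1,y0,z),(x1,y1,z),(x0,y1,z)]; return [(p[i],p[(i+1)%4],c) for i in range(4)]
CAR=rect(-75,75,-133,133,0,(0,255,0))
for y in(-80,0,80): CAR+=rect(-44,44,y-38.5,y+38.5,38,(0,0,255))+rect(-44,44,y-38.5,y+38.5,6,(255,255,0))
E
python3 - <<'E'
from h import *
t=load('top0')
P=[onz(t,170+a/3.2,130+b/3.2,38) for a,b in [(213,165),(455,143),(465,232),(218,253)]]
for p in P: print(p.round(1))
d=P[0]-P[1]+P[3]-P[2]; print('c',np.mean(P,0),np.degrees(np.arctan2(-d[0],d[1])))
pose=(*np.mean(P,0)[:2],np.degrees(np.arctan2(-d[0],d[1])))
overlay('w1',pose,CAR,(380,0,640,260),3,'o1',True)
overlay('w3',pose,CAR,(380,0,640,260),3,'o3',True)
overlay('top0',pose,CAR,(200,130,350,250),5,'o2',False)
E
```

```text
[615.3 256.4  38. ]
[639.3  16.5  38. ]
[549.7   6.   38. ]
[527.2 248.7  38. ]
c [582.88303399 131.90787414  38.        ] 5.495981427946826
```

View pics/o1.png

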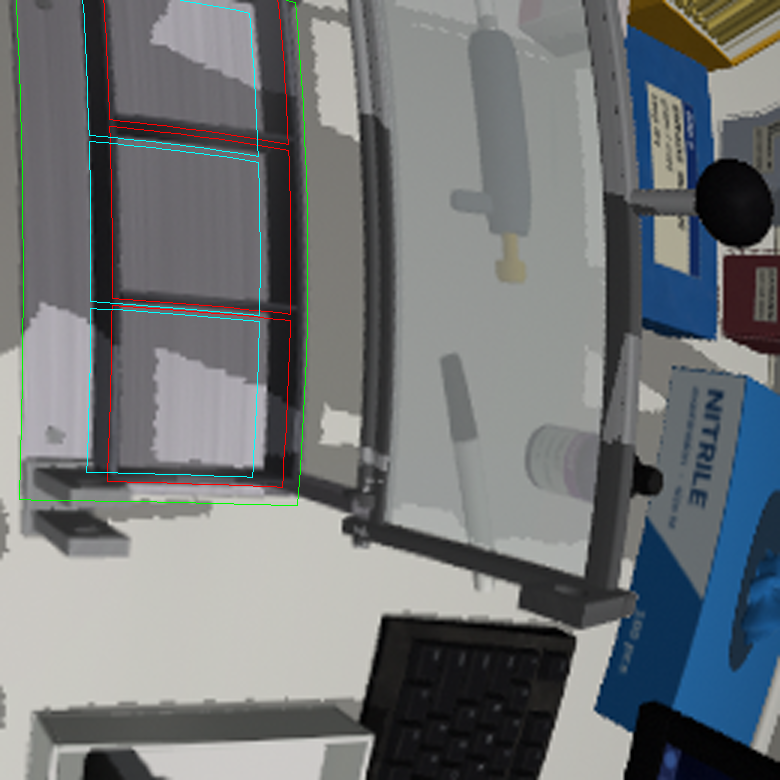

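View pics/o2.png

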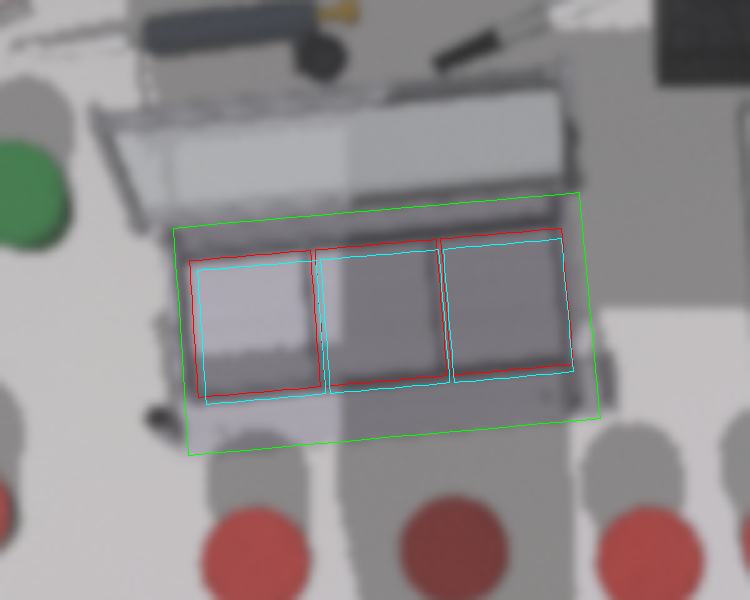

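```bash
python3 - <<'E'
from h import *
pose=(582.9,131.9,5.5)
for y in(-80,0,80): print(car2w((0,y,0),pose).round(1))
s=load('w3')
# predicted gripped lid centre in pixel if cup at tcp x,y
for dy in (0,3,5): print(proj(s,(434.4+1,-129.9+dy,145-64+68),True))
crop('w3',400,0,640,340,2.3,'w3a')
E
```

```text
[590.6  52.3   0. ]
[582.9 131.9   0. ]
[575.2 211.5   0. ]
[317.93036685 283.40376785]
[318.54893834 277.34580509]
[318.96785599 273.23109435]
```

View pics/w3a.png

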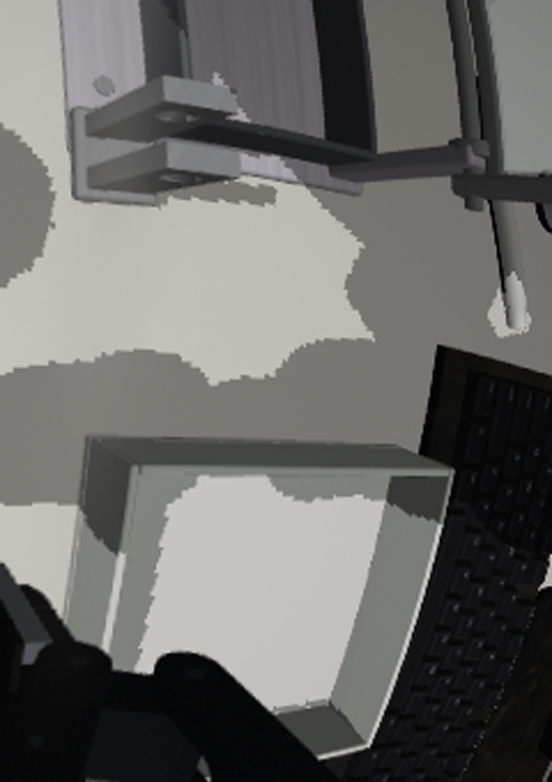

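Emit:
drive_tool(
  moves=[
    [[25,29,5],0],
    [[50,58,10],0],
    [[76,88,10],0],
    [[102,118,10],0],
    [[128,148,10],0],
    [[148,171,10],0],
    [[155,179,0],0],
    [[155,179,-20],0],
  ],
)

```text
time: 4.55
tool_pos: [594.5, 51.9, 126.9]
tcp_rot: [179.6, -0.0, 95.1]
ft_force: [0.6, -1.0, -3.6]
finger_gap: 66.6
```

Emit:
drive_tool(
  moves=[
    [[0,0,-18],0],
    [[0,0,-36],0],
    [[0,0,-48],0],
    [[0,0,-53],0],
    [[0,0,-53],0],
    [[0,0,-53],0],
    [[0,0,-53],0],
    [[0,0,-53],0],
  ],
)

```text
time: 5.22
tool_pos: [591.6, 49.0, 72.8]
tcp_rot: [179.9, 0.0, 94.9]
ft_force: [-1.1, -1.0, -1.7]
finger_gap: 66.1
```

```bash
python3 - <<'E'
from h import *
s=r.sense(); print(s['ft_force'].round(2),s['finger_gap'],s['tool_pos'])
snap('wrist','w4')
E
```

```text
[-1.14 -0.96 -1.65] 66.09415849044751 [591.56757715  49.01747656  72.76743178]
```

View pics/w4.png

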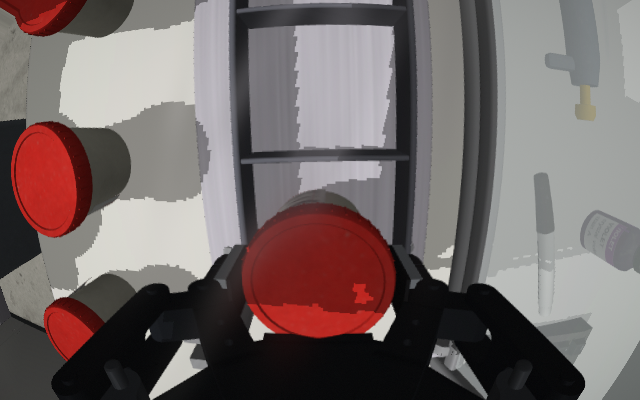

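```bash
python3 - <<'E'
from h import *
for p in [(583,132,5.5),(583,130,5)]:
  overlay('w4',p,CAR,(180,0,500,260),2.4,'o4_%d'%p[1],True)
E
```

```text
(no output)
```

View pics/o4_132.png

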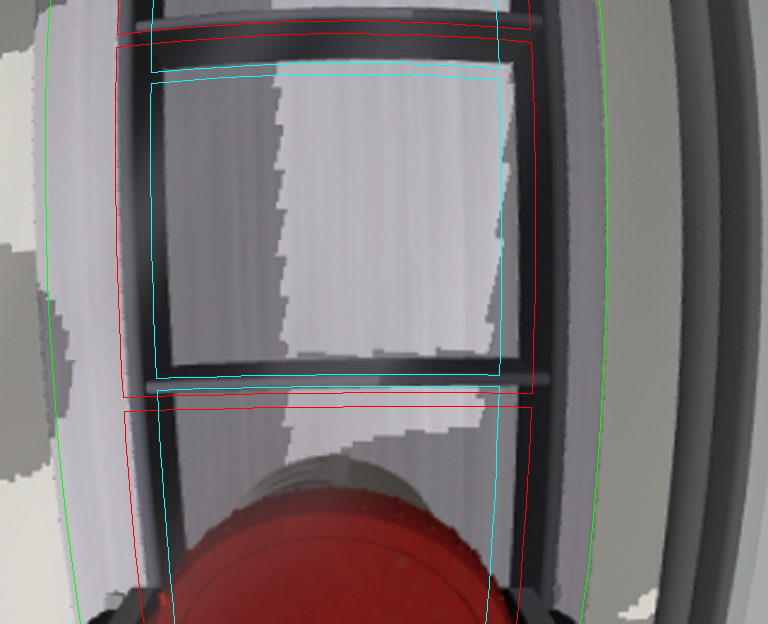

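Emit:
drive_tool(
  moves=[
    [[0,0,-1.5],0],
    [[0,0,-1.5],0],
    [[0,0,-1.5],0],
    [[0,0,-1.5],0],
    [[0,0,0],0],
    [[0,0,20],0],
    [[0,0,55],0],
    [[0,0,80],0],
  ],
  fingers=77,
)

```text
time: 5.93
tool_pos: [591.3, 49.1, 154.1]
tcp_rot: [179.9, 0.0, 94.9]
ft_force: [0.7, 0.8, 1.5]
finger_gap: 77.1
```

```bash
python3 - <<'E'
from h import *
snap('wrist','w5')
overlay('w5',(585.5,134.5,6),CAR,(150,0,550,400),1.9,'o5',True)
E
```

```text
(no output)
```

View pics/o5.png

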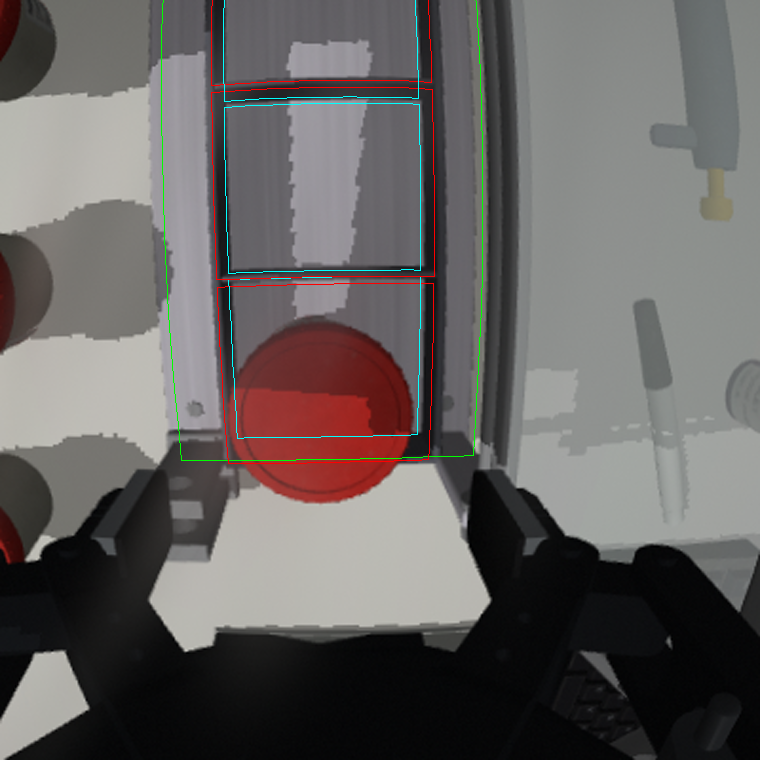

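Emit:
drive_tool(
  moves=[
    [[-36,-19,0],0],
    [[-72,-38,0],0],
    [[-108,-57,0],0],
    [[-144,-76,0],0],
    [[-166,-87,-15],0],
    [[-166,-87,-45],0],
    [[-166,-87,-75],0],
    [[-166,-87,-87],0],
  ],
  fingers=85,
)

```text
time: 6.65
tool_pos: [423.3, -38.1, 62.2]
tcp_rot: [-180.0, -0.0, 94.9]
ft_force: [-0.6, -0.1, -0.1]
finger_gap: 84.8
```

Emit:
drive_tool(
  moves=[
    [[0,0,0],0],
    [[0,0,0],0],
    [[0,0,0],0],
    [[0,0,0],0],
    [[0,0,0],0],
    [[0,0,0],0],
    [[0,0,20],0],
    [[0,0,50],0],
  ],
  fingers=50,
)

```text
time: 7.32
tool_pos: [422.0, -37.3, 112.1]
tcp_rot: [-179.6, -0.1, 94.9]
ft_force: [0.3, -0.0, -1.7]
finger_gap: 66.3
```

Emit:
drive_tool(
  moves=[
    [[0,0,25],0],
    [[0,0,35],0],
    [[0,0,35],0],
    [[0,0,35],0],
    [[0,0,35],0],
    [[0,0,35],0],
    [[0,0,35],0],
    [[0,0,35],0],
  ],
)

```text
time: 7.98
tool_pos: [423.9, -37.7, 148.1]
tcp_rot: [-179.9, -0.0, 94.9]
ft_force: [0.2, -0.5, -2.2]
finger_gap: 66.6
```

```bash
cat >> h.py <<'E'
def weigh(n=6):
    F=[]
    for i in range(n):
        s=r.sense(); F.append(s['ft_force']); r.snapshot('wrist')
    F=np.array(F); print('F',F[:,2].round(1),F.mean(0).round(2),'gap',round(s['finger_gap'],1),'pos',s['tool_pos'].round(1),'t',s['time'])
E
python3 - <<'E'
from h import *
weigh(); snap('wrist','w6')
E
```

```text
F [-2.2 -2.  -2.7 -2.  -2.5 -0.9] [ 0.09 -0.2  -2.04] gap 66.0 pos [424.6 -37.9 149.1] t 8.2333
```

View pics/w6.png

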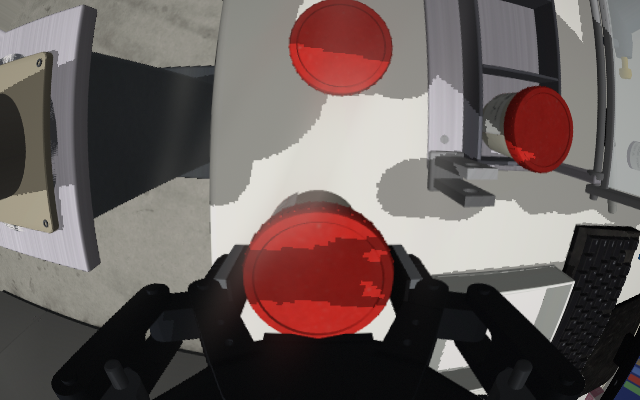

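Emit:
drive_tool(
  moves=[
    [[27,29,8],0],
    [[54,58,8],0],
    [[81,87,8],0],
    [[108,116,8],0],
    [[135,145,8],0],
    [[155,167,8],0],
    [[161,173,0],0],
    [[161,173,-20],0],
  ],
)

```text
time: 9.0
tool_pos: [589.5, 137.8, 132.2]
tcp_rot: [179.6, -0.0, 95.1]
ft_force: [0.9, 0.2, -0.9]
finger_gap: 66.8
```

Emit:
drive_tool(
  moves=[
    [[0,0,-20],0],
    [[0,0,-40],0],
    [[0,0,-52],0],
    [[0,0,-58],0],
    [[0,0,-58],0],
    [[0,0,-59],0],
    [[0,0,-59],0],
    [[0,0,-59],0],
  ],
)

```text
time: 9.67
tool_pos: [581.6, 135.2, 70.0]
tcp_rot: [-179.5, -0.0, 95.0]
ft_force: [-27.0, -0.8, 16.1]
finger_gap: 65.7
```

```bash
python3 - <<'E'
from h import *
s=r.sense(); print(s['ft_force'].round(2),s['finger_gap'],s['tool_pos'])
snap('wrist','w7')
E
```

```text
[-26.99  -0.82  16.14] 65.67596526671902 [581.62905274 135.24793015  70.03808925]
```

View pics/w7.png

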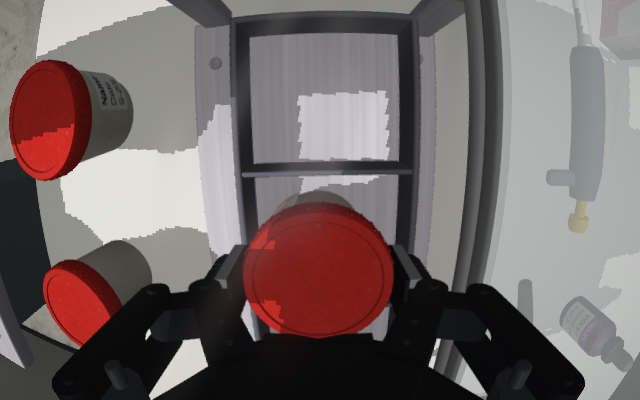

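Emit:
drive_tool(
  moves=[
    [[-3,0,2],0],
    [[-6,0,2],0],
    [[-6,0,2],0],
    [[-6,0,2],0],
    [[-6,0,2],0],
    [[-6,0,2],0],
    [[-6,0,2],0],
    [[-6,0,2],0],
  ],
)

```text
time: 10.38
tool_pos: [579.8, 135.1, 72.2]
tcp_rot: [-180.0, -0.0, 94.9]
ft_force: [-0.8, 0.4, -2.0]
finger_gap: 66.1
```

```bash
python3 - <<'E'
from h import *
s=r.sense(); print(s['ft_force'].round(2),s['finger_gap'],s['tool_pos'])
snap('wrist','w8'); snap('side','sd8'); crop('sd8',280,80,440,260,4,'sd8a')
E
```

```text
[-0.79  0.35 -2.  ] 66.13986171595685 [579.76569407 135.08726638  72.22485407]
```

View pics/sd8a.png

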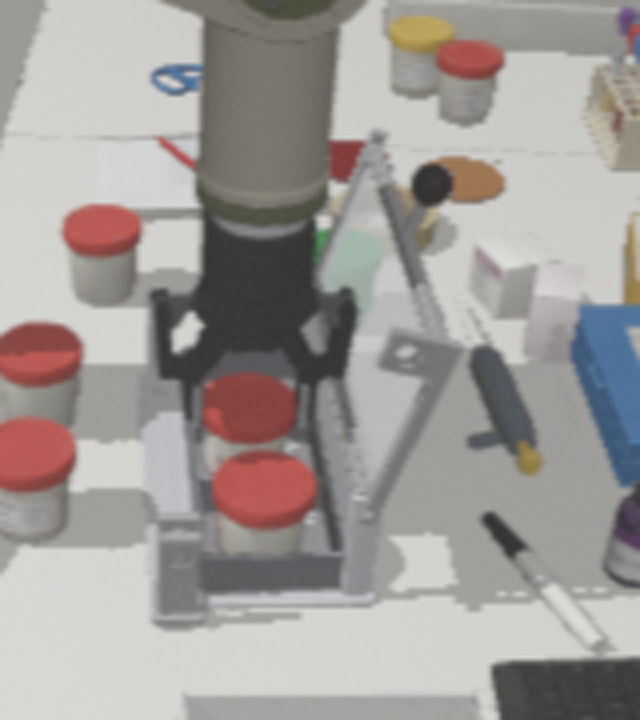

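View pics/w8.png

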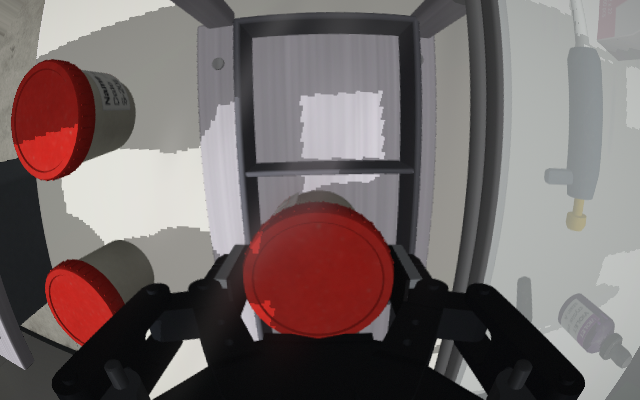

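Emit:
drive_tool(
  moves=[
    [[-3,0,0],0],
    [[-3,0,-1],0],
    [[-3,0,-2],0],
    [[-3,0,-2],0],
    [[-3,0,-2],0],
    [[-3,0,-2],0],
    [[-3,0,-2],0],
    [[-3,0,-2],0],
  ],
)

```text
time: 11.15
tool_pos: [576.6, 135.1, 70.3]
tcp_rot: [-180.0, 0.0, 94.9]
ft_force: [-0.4, 0.5, -2.2]
finger_gap: 65.9
```

Emit:
drive_tool(
  moves=[
    [[0,0,0],0],
    [[0,0,0],0],
    [[0,0,0],0],
    [[0,0,0],0],
    [[0,0,0],0],
    [[0,0,20],0],
    [[0,0,55],0],
    [[0,0,80],0],
  ],
  fingers=75,
)

```text
time: 11.82
tool_pos: [576.5, 135.1, 151.7]
tcp_rot: [-180.0, 0.0, 94.9]
ft_force: [1.1, 0.2, 2.2]
finger_gap: 75.2
```

```bash
python3 - <<'E'
from h import *
s=r.sense(); print(s['ft_force'].round(2),s['finger_gap'],s['tool_pos'])
snap('wrist','w9')
overlay('w9',(585.5,135,6),CAR,(150,0,550,400),1.9,'o9',True)
E
```

```text
[1.08 0.19 2.19] 75.19340558172868 [576.48796765 135.12307588 151.71023005]
```

View pics/o9.png

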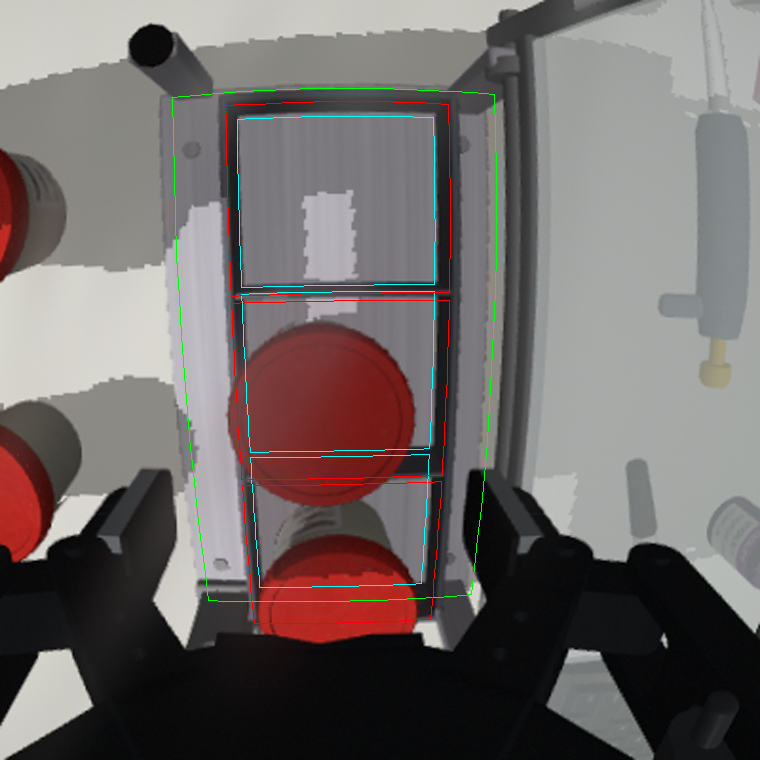

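Emit:
drive_tool(
  moves=[
    [[-38,-14,0],0],
    [[-76,-28,0],0],
    [[-114,-42,0],0],
    [[-147,-54,0],0],
    [[-147,-54,-25],0],
    [[-147,-54,-55],0],
    [[-147,-54,-80],0],
    [[-147,-54,-86],0],
  ],
  fingers=85,
)

```text
time: 12.53
tool_pos: [426.8, 80.8, 60.8]
tcp_rot: [-179.7, -0.0, 94.9]
ft_force: [-1.1, -0.2, -0.5]
finger_gap: 85.1
```

Emit:
drive_tool(
  moves=[
    [[0,0,0],0],
    [[0,0,0],0],
    [[0,0,0],0],
    [[0,0,0],0],
    [[0,0,0],0],
    [[0,0,0],0],
    [[0,0,20],0],
    [[0,0,50],0],
  ],
  fingers=50,
)

```text
time: 13.2
tool_pos: [427.0, 81.0, 112.1]
tcp_rot: [-179.6, -0.0, 94.9]
ft_force: [1.0, 0.7, -0.2]
finger_gap: 66.0
```

Emit:
drive_tool(
  moves=[
    [[0,0,25],0],
    [[0,0,35],0],
    [[0,0,35],0],
    [[0,0,35],0],
    [[0,0,35],0],
    [[0,0,35],0],
    [[0,0,35],0],
    [[0,0,35],0],
  ],
)

```text
time: 13.87
tool_pos: [428.9, 81.1, 148.1]
tcp_rot: [-179.9, -0.0, 94.9]
ft_force: [-0.1, 0.2, -0.4]
finger_gap: 66.4
```

```bash
python3 - <<'E'
from h import *
weigh(); snap('wrist','w10')
E
```

```text
F [-0.4 -0.9 -0.1 -0.6  1.   0.6] [ 0.16  0.15 -0.07] gap 65.9 pos [429.6  81.1 149.1] t 14.1167
```

View pics/w10.png

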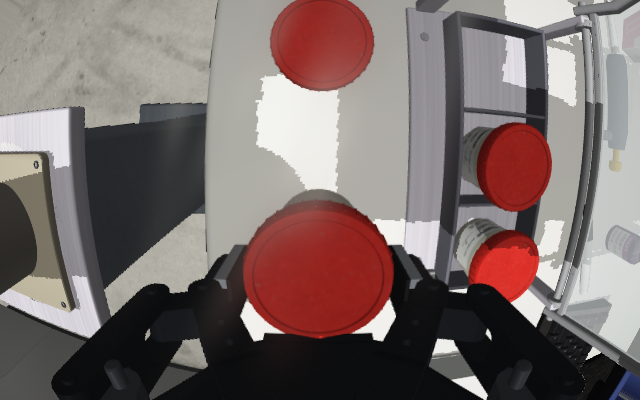

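```bash
python3 - <<'E'
from h import *
t=load('top0')
P=[onz(t,340+a/5,130+b/5,45) for a,b in [(40,102),(268,90),(294,355),(62,374)]]
for p in P: print(p.round(1))
d=P[0]-P[3]+P[1]-P[2]; yaw=np.degrees(np.arctan2(d[1],d[0])); c=np.mean(P,0); print(c,yaw)
s=load('w3')
Q=[onz(s,400+a/2.3,b/2.3,45,True).round(1) for a,b in [(135,466),(452,468),(372,745)]]
print(Q)
TR=rect(-90,90,-75,75,45,(0,0,255))+rect(-86,86,-71,71,4,(255,255,0))
overlay('top0',(c[0],c[1],yaw),TR,(330,130,420,220),7,'o10',False)
overlay('w3',(c[0],c[1],yaw),TR,(400,150,640,350),3,'o11',True)
E
```

```text
[717.8 -97.4  45. ]
[ 726.8 -243.4   45. ]
[ 555.1 -256.2   45. ]
[ 542.1 -110.3   45. ]
[ 635.44851663 -176.83619474   45.        ] 4.216141322720879
[array([ 545.2, -113.7,   45. ]), array([719.6, -99.4,  45. ]), array([ 735.3, -246.7,   45. ])]
```

View pics/o11.png

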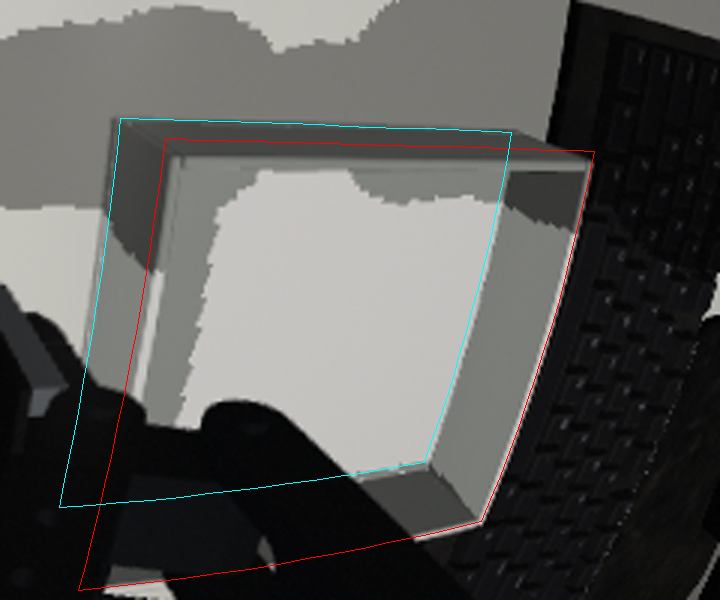

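View pics/o10.png

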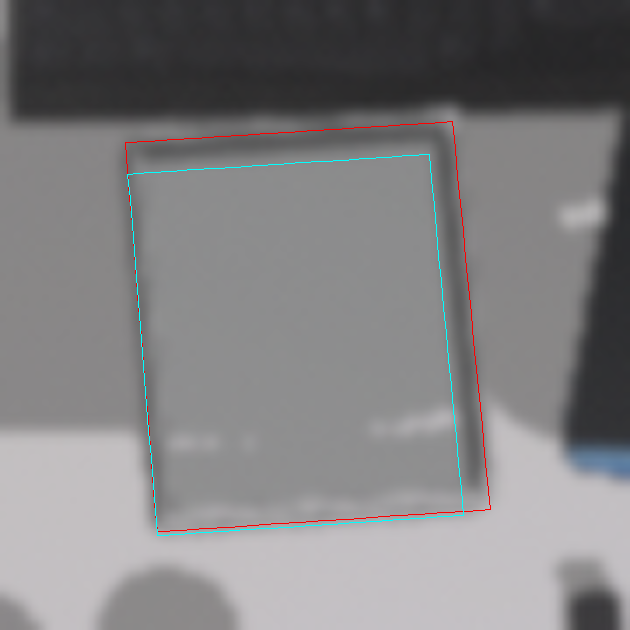

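Emit:
drive_tool(
  moves=[
    [[20,-32,8],-7],
    [[40,-64,8],-14],
    [[60,-96,8],-21],
    [[80,-128,8],-28],
    [[100,-150,8],-35],
    [[125,-175,8],-42],
    [[150,-195,8],-49],
    [[175,-215,8],-56],
  ],
)

```text
time: 14.88
tool_pos: [605.6, -135.5, 157.0]
tcp_rot: [-180.0, 0.0, 38.5]
ft_force: [-0.5, 1.0, 0.4]
finger_gap: 66.1
```

Emit:
drive_tool(
  moves=[
    [[18,-10,0],-7],
    [[36,-20,0],-14],
    [[54,-30,0],-21],
    [[68,-38,-2],-28],
    [[74,-40,-10],-34],
    [[74,-40,-35],-34],
    [[74,-40,-65],-34],
    [[74,-40,-82],-34],
  ],
)

```text
time: 15.55
tool_pos: [677.4, -173.6, 71.7]
tcp_rot: [-179.9, 0.2, 4.9]
ft_force: [-0.6, -0.0, -2.5]
finger_gap: 65.9
```

```bash
python3 - <<'E'
from h import *
s=r.sense(); print(s['ft_force'].round(2),s['finger_gap'],s['tool_pos'],s['tcp_rot'])
snap('wrist','w11')
E
```

```text
[-0.64 -0.01 -2.53] 65.91184929337314 [ 677.4306847  -173.60556498   71.72666488] [-1.79925798e+02  1.69979868e-01  4.90804078e+00]
```

View pics/w11.png

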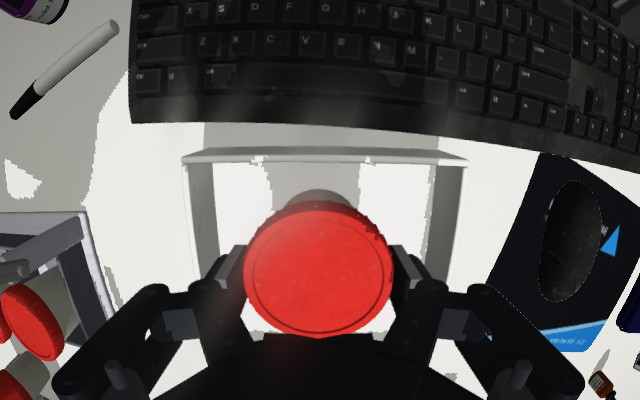

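Emit:
drive_tool(
  moves=[
    [[0,0,-2],0],
    [[0,0,-4],0],
    [[0,0,-6],0],
    [[0,0,-6.5],0],
    [[0,0,-6.5],0],
    [[0,0,-6.5],0],
    [[0,0,-6.5],0],
    [[0,0,-6.5],0],
  ],
)

```text
time: 16.27
tool_pos: [678.9, -174.0, 69.3]
tcp_rot: [180.0, -0.0, 4.9]
ft_force: [-0.7, 0.2, 0.1]
finger_gap: 66.1
```

Emit:
drive_tool(
  moves=[
    [[0,0,0],0],
    [[0,0,0],0],
    [[0,0,0],0],
    [[0,0,0],0],
    [[0,0,0],0],
    [[0,0,20],0],
    [[0,0,55],0],
    [[0,0,90],0],
  ],
  fingers=80,
)

```text
time: 16.93
tool_pos: [677.1, -173.4, 157.5]
tcp_rot: [-179.9, 0.2, 4.9]
ft_force: [1.3, 0.0, 1.9]
finger_gap: 79.9
```

```bash
python3 - <<'E'
from h import *
s=r.sense(); print(s['ft_force'].round(2),s['finger_gap'],s['tool_pos'],s['tcp_rot'])
snap('wrist','w12')
E
```

```text
[1.31 0.02 1.87] 79.93282500262691 [ 677.14016234 -173.35471385  157.46250941] [-179.89453755    0.24177569    4.92234959]
```

View pics/w12.png

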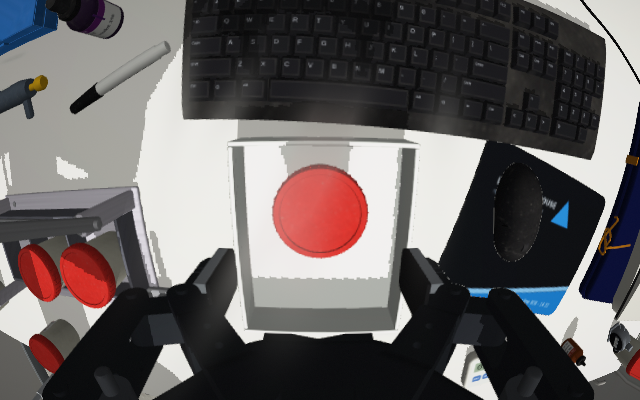

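Emit:
drive_tool(
  moves=[
    [[-23,33,0],7],
    [[-46,66,0],14],
    [[-69,99,0],21],
    [[-92,132,0],28],
    [[-115,165,0],35],
    [[-138,198,0],42],
    [[-161,231,0],49],
    [[-184,264,0],56],
  ],
  fingers=85,
)

```text
time: 17.65
tool_pos: [493.5, 91.4, 158.9]
tcp_rot: [180.0, -0.0, 61.2]
ft_force: [1.3, 0.6, -0.0]
finger_gap: 85.1
```

Emit:
drive_tool(
  moves=[
    [[-23,33,0],7],
    [[-46,66,0],14],
    [[-69,99,0],21],
    [[-72,111,0],28],
    [[-72,111,0],34],
    [[-72,111,-35],34],
    [[-72,111,-70],34],
    [[-72,111,-94],34],
  ],
)

```text
time: 18.32
tool_pos: [421.9, 201.2, 62.8]
tcp_rot: [-180.0, 0.0, 95.0]
ft_force: [-0.3, -0.7, -0.4]
finger_gap: 84.8
```

Emit:
drive_tool(
  moves=[
    [[0,0,0],0],
    [[0,0,0],0],
    [[0,0,0],0],
    [[0,0,0],0],
    [[0,0,0],0],
    [[0,0,0],0],
    [[0,0,20],0],
    [[0,0,50],0],
  ],
  fingers=50,
)

```text
time: 18.98
tool_pos: [420.2, 200.2, 112.8]
tcp_rot: [-179.7, 0.1, 94.9]
ft_force: [0.1, -0.1, -1.8]
finger_gap: 66.6
```

Emit:
drive_tool(
  moves=[
    [[0,0,25],0],
    [[0,0,35],0],
    [[0,0,35],0],
    [[0,0,35],0],
    [[0,0,35],0],
    [[0,0,35],0],
    [[0,0,35],0],
    [[0,0,35],0],
  ],
)

```text
time: 19.65
tool_pos: [421.9, 200.9, 148.5]
tcp_rot: [-179.9, 0.0, 94.9]
ft_force: [0.8, -0.3, -2.3]
finger_gap: 66.2
```

```bash
python3 - <<'E'
from h import *
weigh(); snap('wrist','w13')
E
```

```text
F [-2.3 -1.  -2.2 -2.2 -2.1 -2.9] [-0.   -0.24 -2.12] gap 66.2 pos [422.6 201.1 149.6] t 19.9
```

View pics/w13.png

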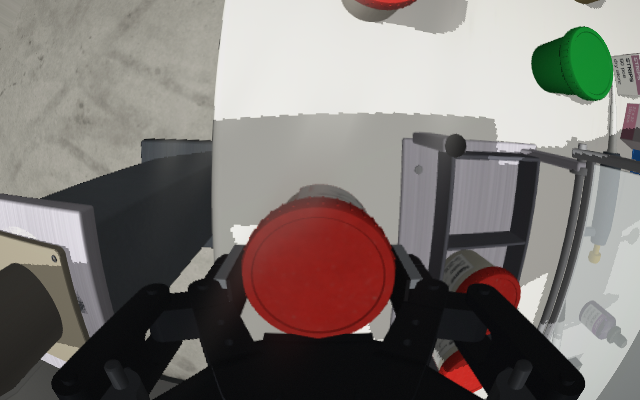

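Emit:
drive_tool(
  moves=[
    [[36,4,8],0],
    [[72,8,8],0],
    [[108,12,8],0],
    [[140,14,8],0],
    [[146,14,0],0],
    [[146,14,-20],0],
    [[146,14,-40],0],
    [[146,14,-60],0],
  ],
)

```text
time: 20.67
tool_pos: [568.9, 215.1, 88.8]
tcp_rot: [180.0, -0.0, 94.9]
ft_force: [0.2, 0.2, -2.6]
finger_gap: 66.1
```

Emit:
drive_tool(
  moves=[
    [[0,0,-8],0],
    [[0,0,-14],0],
    [[0,0,-18],0],
    [[0,0,-19],0],
    [[0,0,-19],0],
    [[0,0,-19],0],
    [[0,0,-19],0],
    [[0,0,-19],0],
  ],
)

```text
time: 21.33
tool_pos: [569.2, 215.3, 71.7]
tcp_rot: [179.9, -0.0, 94.9]
ft_force: [0.7, 1.1, -2.6]
finger_gap: 66.6
```

Emit:
drive_tool(
  moves=[
    [[0,0,0],0],
    [[0,0,0],0],
    [[0,0,0],0],
    [[0,0,0],0],
    [[0,0,0],0],
    [[0,0,20],0],
    [[0,0,55],0],
    [[0,0,90],0],
  ],
  fingers=76,
)

```text
time: 22.0
tool_pos: [567.3, 214.7, 159.9]
tcp_rot: [-179.8, 0.0, 94.9]
ft_force: [1.1, -0.2, 0.3]
finger_gap: 75.8
```

```bash
python3 - <<'E'
from h import *
s=r.sense(); print(s['ft_force'].round(2),s['finger_gap'],s['tool_pos'],s['tcp_rot'])
snap('wrist','w14')
overlay('w14',(585.5,135.5,6),CAR,(150,0,550,400),1.9,'o14',True)
E
```

```text
[ 1.08 -0.21  0.27] 75.84322221592403 [567.32423291 214.67866002 159.94527389] [-1.79783108e+02  4.45053854e-02  9.49190477e+01]
```

View pics/o14.png

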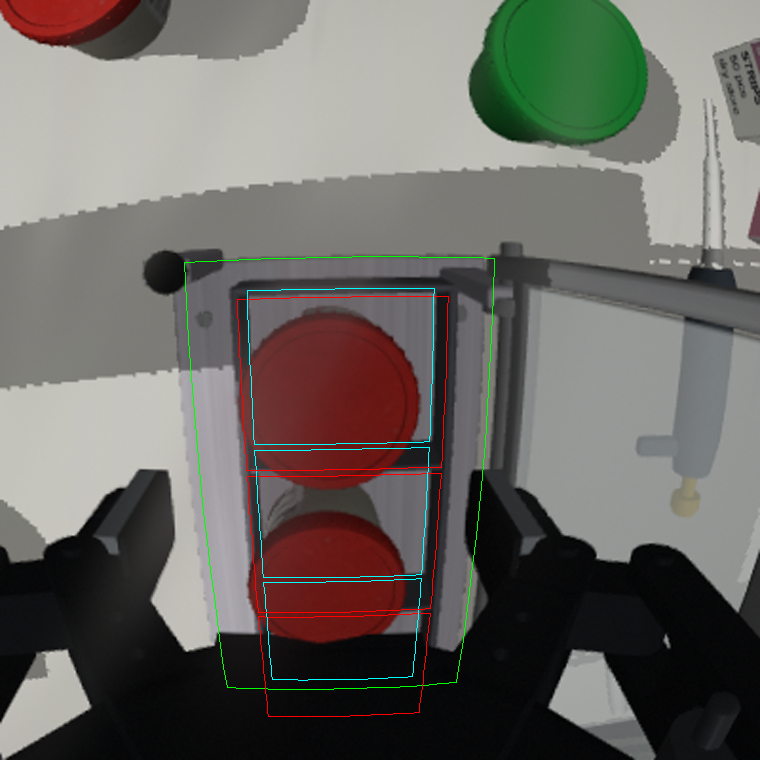

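Emit:
drive_tool(
  moves=[
    [[-23,33,0],0],
    [[-46,67,0],0],
    [[-69,101,0],0],
    [[-92,135,0],0],
    [[-116,169,0],0],
    [[-116,169,-35],0],
    [[-116,169,-70],0],
    [[-116,169,-96],0],
  ],
  fingers=85,
)

```text
time: 22.72
tool_pos: [451.5, 384.9, 62.8]
tcp_rot: [180.0, 0.0, 95.1]
ft_force: [-0.3, -1.2, -0.2]
finger_gap: 85.1
```

```bash
python3 - <<'E'
from h import *
s=r.sense(); print(s['ft_force'].round(2),s['finger_gap'],s['tool_pos'],s['tcp_rot'])
snap('wrist','w15')
E
```

```text
[-0.33 -1.22 -0.24] 85.12461758922062 [451.50509217 384.9031214   62.75130932] [1.79995822e+02 4.04480180e-03 9.50522133e+01]
```

Emit:
drive_tool(
  moves=[
    [[0,0,0],0],
    [[0,0,0],0],
    [[0,0,0],0],
    [[0,0,0],0],
    [[0,0,0],0],
    [[0,0,0],0],
    [[0,0,20],0],
    [[0,0,50],0],
  ],
  fingers=50,
)

```text
time: 23.43
tool_pos: [450.5, 382.4, 112.1]
tcp_rot: [-179.7, 0.2, 94.9]
ft_force: [-0.2, 1.5, 0.0]
finger_gap: 66.1
```

Emit:
drive_tool(
  moves=[
    [[0,0,25],0],
    [[0,0,45],0],
    [[0,0,45],0],
    [[0,0,45],0],
    [[0,0,45],0],
    [[0,0,45],0],
    [[0,0,45],0],
    [[0,0,45],0],
  ],
)

```text
time: 24.1
tool_pos: [452.0, 383.6, 158.4]
tcp_rot: [-179.9, 0.1, 94.9]
ft_force: [-0.2, 0.4, 0.2]
finger_gap: 66.3
```

```bash
python3 - <<'E'
from h import *
weigh(); snap('wrist','w16')
E
```

```text
F [ 0.2  0.   0.1 -1.  -0.4 -0.8] [ 0.13  0.03 -0.3 ] gap 66.2 pos [452.6 384.  159.5] t 24.35
```

View pics/w16.png

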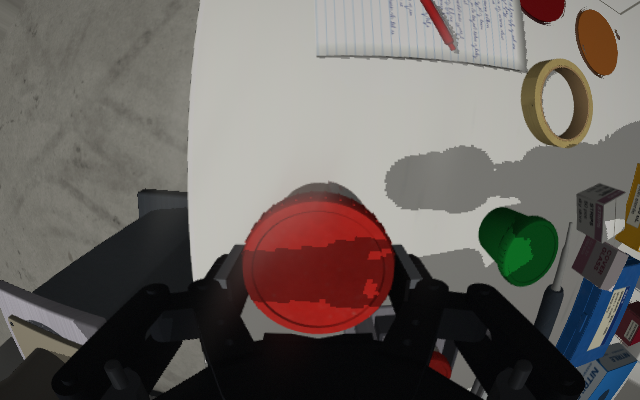

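Emit:
drive_tool(
  moves=[
    [[0,-40,5],-7],
    [[2,-80,5],-14],
    [[5,-120,5],-21],
    [[10,-160,5],-28],
    [[15,-200,5],-35],
    [[20,-240,5],-42],
    [[28,-280,5],-49],
    [[38,-320,5],-56],
  ],
)

```text
time: 25.12
tool_pos: [490.4, 62.3, 165.2]
tcp_rot: [180.0, -0.0, 38.6]
ft_force: [1.4, 0.3, -0.6]
finger_gap: 66.2
```

Emit:
drive_tool(
  moves=[
    [[14,-39,0],-7],
    [[28,-78,0],-14],
    [[43,-116,0],-21],
    [[58,-154,0],-28],
    [[74,-192,0],-34],
    [[90,-228,0],-34],
    [[99,-244,-10],-34],
    [[99,-244,-40],-34],
  ],
)

```text
time: 25.78
tool_pos: [594.4, -185.8, 130.2]
tcp_rot: [179.6, -0.6, 4.7]
ft_force: [1.7, -0.7, -0.5]
finger_gap: 66.3
```

```bash
python3 - <<'E'
from h import *
s=r.sense(); print(s['ft_force'].round(2),s['finger_gap'],s['tool_pos'],s['tcp_rot'])
snap('wrist','w17')
E
```

```text
[ 1.66 -0.67 -0.51] 66.26977510706536 [ 594.3792009  -185.80194872  130.18178669] [179.64930423  -0.57048344   4.70431647]
```

View pics/w17.png

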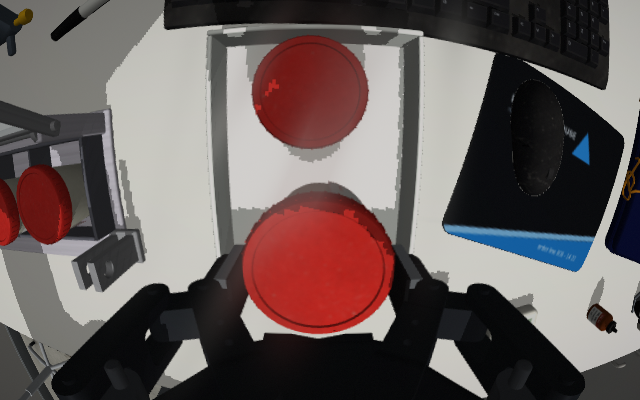

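Emit:
drive_tool(
  moves=[
    [[0,0,-20],0],
    [[0,0,-40],0],
    [[0,0,-50],0],
    [[0,0,-55],0],
    [[0,0,-56],0],
    [[0,0,-56],0],
    [[0,0,-56],0],
    [[0,0,-56],0],
  ],
)

```text
time: 26.5
tool_pos: [590.0, -179.9, 69.6]
tcp_rot: [180.0, -0.0, 4.9]
ft_force: [-0.2, 0.2, -1.3]
finger_gap: 66.3
```

Emit:
drive_tool(
  moves=[
    [[0,0,0],0],
    [[0,0,0],0],
    [[0,0,0],0],
    [[0,0,0],0],
    [[0,0,0],0],
    [[0,0,20],0],
    [[0,0,60],0],
    [[0,0,100],0],
  ],
  fingers=80,
)

```text
time: 27.17
tool_pos: [587.9, -179.2, 167.5]
tcp_rot: [-179.9, 0.3, 4.9]
ft_force: [0.9, 0.3, 0.6]
finger_gap: 80.4
```

Emit:
drive_tool(
  moves=[
    [[0,0,40],0],
    [[0,0,80],0],
    [[-20,-10,110],0],
    [[-40,-40,120],0],
    [[-40,-40,120],0],
    [[-40,-40,120],0],
    [[-40,-40,120],0],
    [[-40,-40,120],0],
  ],
)

```text
time: 27.83
tool_pos: [549.5, -219.2, 287.4]
tcp_rot: [-179.9, 0.1, 4.9]
ft_force: [0.4, -0.4, 0.7]
finger_gap: 80.1
```

```bash
python3 - <<'E'
from h import *
s=r.sense(); print(s['ft_force'].round(2),s['finger_gap'],s['tool_pos'],s['tcp_rot'])
snap('wrist','w18');snap('side','sd18');snap('top','tp18')
crop('tp18',170,110,470,260,2.6,'tp18a')
E
```

```text
[ 0.44 -0.41  0.69] 80.10416575872046 [ 549.50064011 -219.16755831  287.42296076] [-1.79919054e+02  9.33570018e-02  4.93969308e+00]
```

View pics/w18.png

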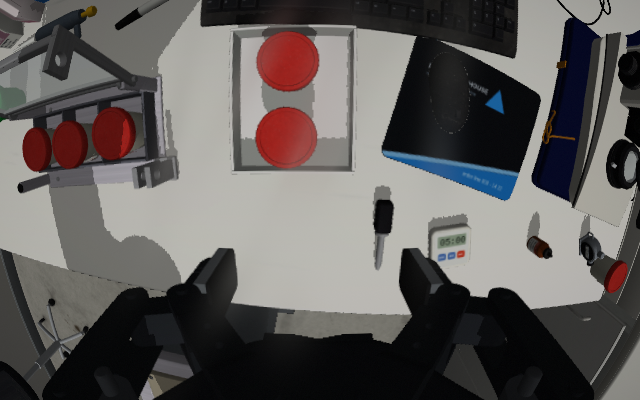

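View pics/sd18.png

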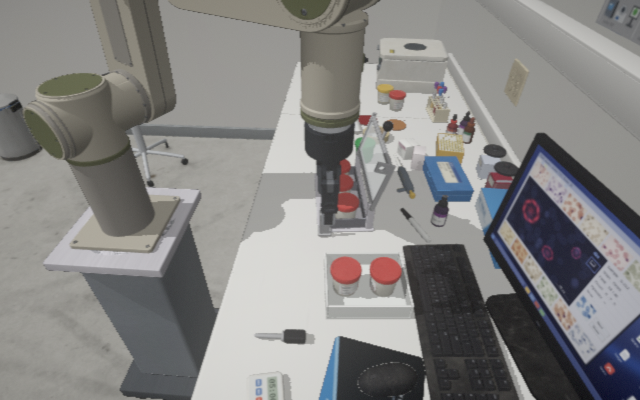

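View pics/tp18a.png

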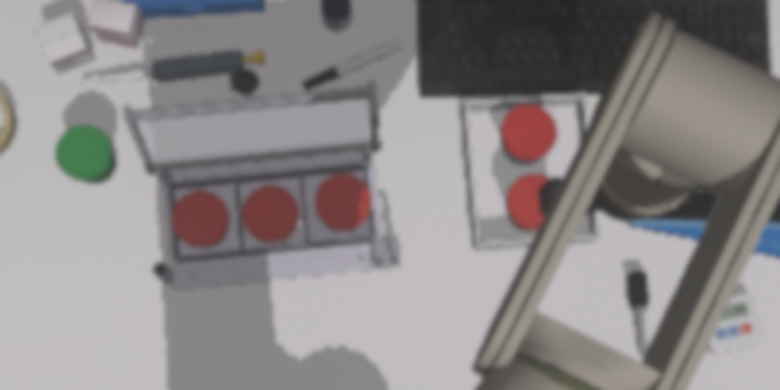

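```bash
python3 - <<'E'
from h import *
t=load('tp18'); sd=load('sd18')
crop('tp18',235,115,295,165,12,'k1'); crop('sd18',350,100,430,170,10,'k2')
p=car2w((101.2,0,241.7),(585.5,136,6)); print(p, proj(t,p), proj(sd,p))
print(tri(t,(264.2,140.8),sd,(388,126)))
E
```

```text
[686.14561581 146.57828048 241.7       ] [265.0251484  141.80904139] [387.59326479 125.69647208]
(array([688.54806791, 149.07639014, 239.83633967]), np.float64(1.9322245260751252))
```

View pics/k1.png

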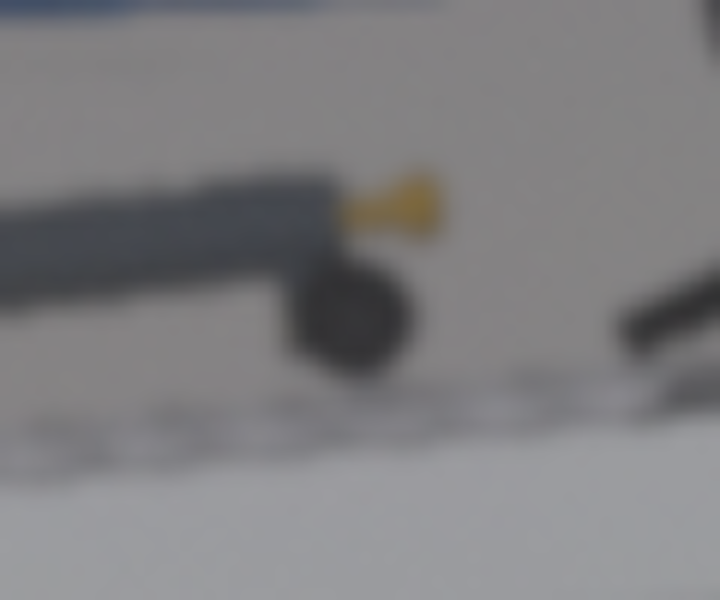

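View pics/k2.png

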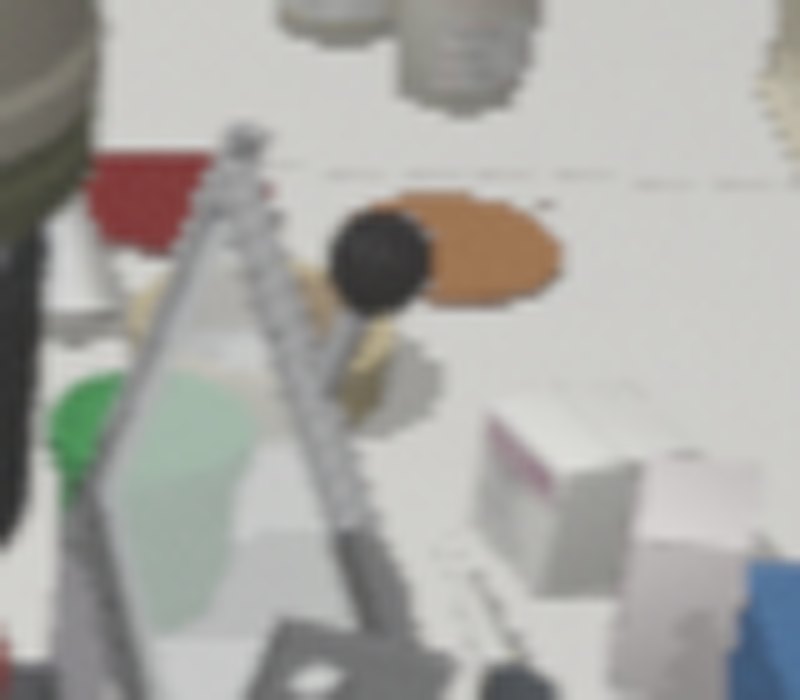

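Emit:
drive_tool(
  moves=[
    [[14,37,15],1],
    [[28,74,25],1],
    [[42,111,25],1],
    [[56,148,25],1],
    [[70,185,25],1],
    [[84,222,25],1],
    [[98,259,25],1],
    [[112,296,25],1],
  ],
  fingers=60,
  squeeze=25,
)

```text
time: 28.65
tool_pos: [661.9, 78.8, 313.1]
tcp_rot: [-180.0, 0.0, 6.0]
ft_force: [0.4, -0.4, 0.7]
finger_gap: 59.9
```

Emit:
drive_tool(
  moves=[
    [[14,37,0],0],
    [[25,71,0],0],
    [[25,71,0],0],
    [[25,71,0],0],
    [[25,71,0],0],
    [[25,71,0],0],
    [[25,71,0],0],
    [[25,71,0],0],
  ],
)

```text
time: 29.32
tool_pos: [686.7, 145.9, 314.2]
tcp_rot: [180.0, -0.0, 5.8]
ft_force: [-0.6, -0.3, -0.3]
finger_gap: 59.6
```

```bash
python3 - <<'E'
from h import *
s=r.sense(); print(s['ft_force'].round(2),s['finger_gap'],s['tool_pos'],s['tcp_rot'])
w=snap('wrist','w19'); print(proj(w,(687,147.5,241),True))
E
```

```text
[-0.59 -0.26 -0.32] 59.6063631534064 [686.67332764 145.87943836 314.20091545] [ 1.79994055e+02 -2.68423049e-02  5.83081546e+00]
[313.98989357 222.82686653]
```

View pics/w19.png

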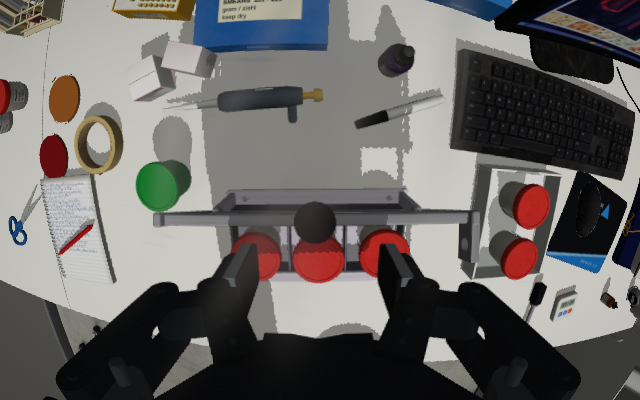

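Emit:
drive_tool(
  moves=[
    [[0,0,-25],0],
    [[0,0,-50],0],
    [[0,0,-65],0],
    [[0,0,-70],0],
    [[0,0,-70],0],
    [[0,0,-70],0],
    [[0,0,-70],0],
    [[0,0,-70],0],
  ],
)

```text
time: 30.03
tool_pos: [687.5, 147.2, 246.1]
tcp_rot: [-180.0, -0.2, 5.9]
ft_force: [0.4, 0.2, -0.1]
finger_gap: 59.7
```

Emit:
drive_tool(
  moves=[
    [[0,0,0],0],
    [[0,0,0],0],
    [[0,0,0],0],
    [[0,0,0],0],
    [[0,0,0],0],
    [[0,0,0],0],
    [[0,0,0],0],
    [[0,0,0],0],
  ],
  fingers=10,
)

```text
time: 30.7
tool_pos: [686.9, 147.9, 244.7]
tcp_rot: [-179.9, -0.1, 6.0]
ft_force: [-1.1, 4.9, 4.6]
finger_gap: 26.5
```

```bash
python3 - <<'E'
from h import *
s=r.sense(); print(s['ft_force'].round(2),s['finger_gap'],s['tool_pos'],s['tcp_rot'])
# arc table relative to now, hinge radius 164 in carrier x
yaw=np.radians(6)
x0=56-164*np.cos(1.85); z0=84+164*np.sin(1.85)
for th in np.linspace(1.85,0,25)[1:]:
    x=56-164*np.cos(th); z=84+164*np.sin(th)
    print(round(th,3),((x-x0)*np.cos(yaw)).round(1),((x-x0)*np.sin(yaw)).round(1),(z-z0).round(1))
E
```

```text
[-1.09  4.94  4.56] 26.51114291848422 [686.8712894  147.93652427 244.70655417] [-1.79942181e+02 -7.86165694e-02  5.95818987e+00]
1.773 -12.2 -1.3 3.0
1.696 -24.6 -2.6 5.1
1.619 -37.1 -3.9 6.2
1.542 -49.7 -5.2 6.3
1.465 -62.2 -6.5 5.4
1.388 -74.7 -7.8 3.6
1.31 -86.9 -9.1 0.8
1.233 -99.0 -10.4 -2.9
1.156 -110.6 -11.6 -7.5
1.079 -121.9 -12.8 -13.1
1.002 -132.8 -14.0 -19.5
0.925 -143.1 -15.0 -26.7
0.848 -152.8 -16.1 -34.7
0.771 -161.9 -17.0 -43.4
0.694 -170.4 -17.9 -52.8
0.617 -178.0 -18.7 -62.8
0.54 -184.9 -19.4 -73.4
0.462 -190.9 -20.1 -84.5
0.385 -196.1 -20.6 -96.0
0.308 -200.4 -21.1 -107.9
0.231 -203.7 -21.4 -120.1
0.154 -206.1 -21.7 -132.5
0.077 -207.6 -21.8 -145.0
0.0 -208.1 -21.9 -157.6
```

Emit:
drive_tool(
  moves=[
    [[-12,-1,3],0],
    [[-25,-2.5,5],0],
    [[-37,-4,6],0],
    [[-50,-5,6],0],
    [[-62,-6.5,5.5],0],
    [[-75,-8,3.5],0],
    [[-87,-9,1],0],
    [[-99,-10.5,-3],0],
  ],
)

```text
time: 31.37
tool_pos: [587.1, 137.0, 240.9]
tcp_rot: [-180.0, -0.0, 5.9]
ft_force: [0.1, 5.8, 0.9]
finger_gap: 26.0
```

```bash
python3 - <<'E'
from h import *
s=r.sense(); print(s['ft_force'].round(2),s['finger_gap'],s['tool_pos'],s['tcp_rot'])
w=snap('wrist','w20')
E
```

```text
[0.1  5.75 0.93] 26.0146042202855 [587.140014   137.01453928 240.94528221] [-1.79965612e+02 -3.74668653e-02  5.94342534e+00]
```

View pics/w20.png

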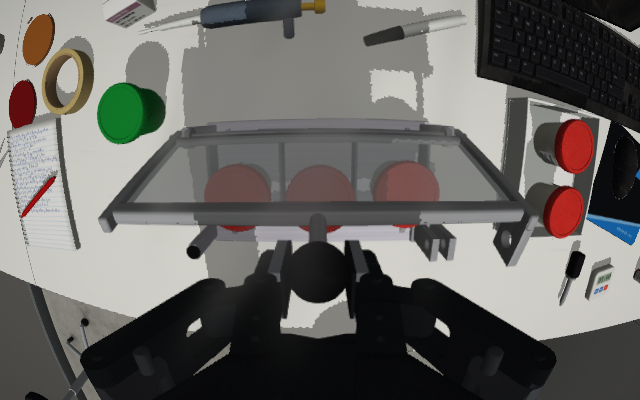

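Emit:
drive_tool(
  moves=[
    [[-11.5,-1,-4.5],0],
    [[-23,-2.5,-10],0],
    [[-34,-3.5,-16.5],0],
    [[-44,-4.5,-24],0],
    [[-54,-5.5,-32],0],
    [[-63,-6.5,-40.5],0],
    [[-71.5,-7.5,-50],0],
    [[-79,-8,-60],0],
  ],
)

```text
time: 32.08
tool_pos: [507.9, 128.4, 180.1]
tcp_rot: [180.0, 0.0, 5.9]
ft_force: [-0.4, 1.8, -0.3]
finger_gap: 26.2
```

Emit:
drive_tool(
  moves=[
    [[-7,-1,-10.5],0],
    [[-13,-1.5,-21.5],0],
    [[-18,-2,-33],0],
    [[-22.5,-2.5,-45],0],
    [[-26,-2.5,-57],0],
    [[-28,-3,-70],0],
    [[-29.5,-3,-82],0],
    [[-30,-3,-95],0],
  ],
)

```text
time: 32.75
tool_pos: [478.3, 125.2, 84.6]
tcp_rot: [180.0, 0.0, 5.9]
ft_force: [-1.4, -0.5, 24.7]
finger_gap: 26.0
```

```bash
python3 - <<'E'
from h import *
s=r.sense(); print(s['ft_force'].round(2),s['finger_gap'],s['tool_pos'],s['tcp_rot'])
w=snap('wrist','w21');snap('side','sd21')
E
```

```text
[-1.43 -0.52 24.69] 26.044198131945095 [478.31075369 125.16119029  84.55334697] [1.79958239e+02 2.50527477e-02 5.91550995e+00]
```

View pics/w21.png

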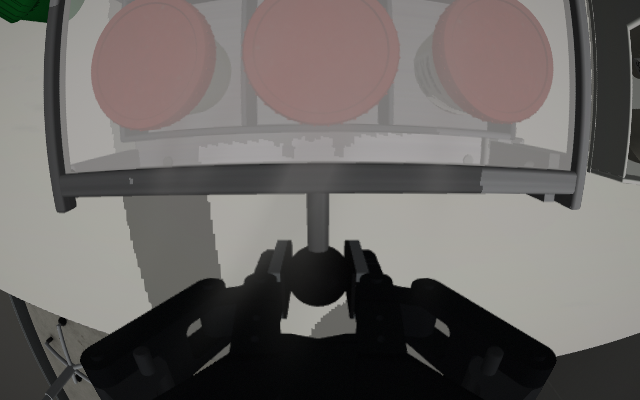

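Emit:
drive_tool(
  moves=[
    [[0,0,1.5],0],
    [[0,0,1.5],0],
    [[0,0,1.5],0],
    [[0,0,1.5],0],
    [[0,0,1.5],0],
    [[0,0,30],0],
    [[0,0,70],0],
    [[0,0,110],0],
  ],
  fingers=60,
)

```text
time: 33.52
tool_pos: [477.3, 125.4, 195.9]
tcp_rot: [180.0, 0.2, 5.9]
ft_force: [1.8, 1.0, -0.4]
finger_gap: 60.0
```

Emit:
drive_tool(
  moves=[
    [[0,-40,10],0],
    [[0,-80,20],0],
    [[0,-120,30],0],
    [[0,-160,40],0],
    [[0,-200,50],0],
    [[-10,-240,50],0],
    [[-20,-280,50],0],
    [[-30,-320,50],0],
  ],
)

```text
time: 34.18
tool_pos: [448.0, -196.3, 246.4]
tcp_rot: [180.0, -0.1, 5.9]
ft_force: [0.8, 0.2, -0.1]
finger_gap: 59.9
```

```bash
python3 - <<'E'
from h import *
s=r.sense(); print(s['ft_force'].round(2),s['finger_gap'],s['tool_pos'],s['tcp_rot'])
w=snap('wrist','w22');snap('side','sd22')
crop('sd22',250,120,450,370,3,'sd22a')
E
```

```text
[ 0.77  0.15 -0.08] 59.8904116419564 [ 448.03766972 -196.2786706   246.44561765] [ 1.79959571e+02 -5.84508727e-02  5.93461772e+00]
```

View pics/w22.png

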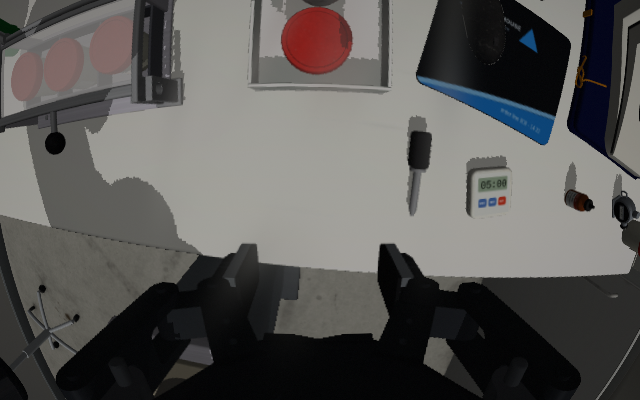

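View pics/sd22a.png

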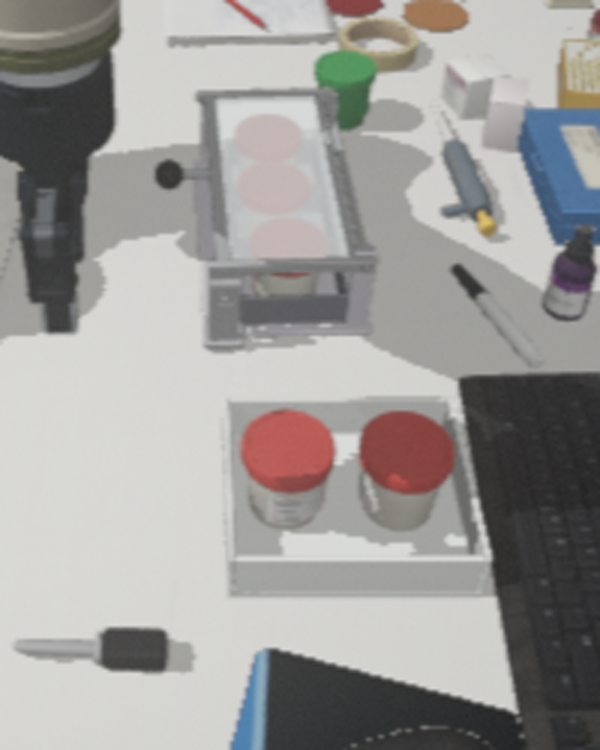

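```bash
python3 - <<'E'
from h import *
crop('w22',380,110,450,230,6,'p1')
E
```

```text
(no output)
```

View pics/p1.png

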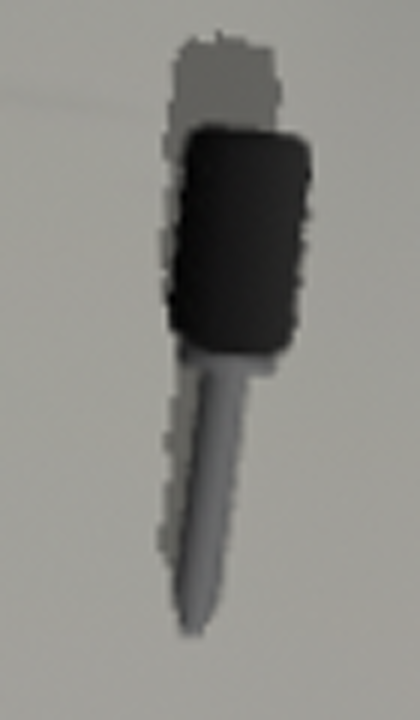

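Emit:
drive_tool(
  moves=[
    [[5,-15,0],7],
    [[10,-30,0],14],
    [[15,-45,0],21],
    [[20,-60,0],28],
    [[25,-75,0],35],
    [[30,-90,0],42],
    [[35,-105,0],49],
    [[40,-115,0],56],
  ],
)

```text
time: 34.95
tool_pos: [489.1, -310.0, 245.8]
tcp_rot: [180.0, 0.0, 62.3]
ft_force: [0.2, 0.2, 0.1]
finger_gap: 60.4
```

Emit:
drive_tool(
  moves=[
    [[0,0,0],7],
    [[0,0,0],14],
    [[0,0,0],21],
    [[0,0,0],28],
    [[0,0,0],35],
    [[0,0,0],42],
    [[0,0,0],49],
    [[0,0,0],56],
  ],
)

```text
time: 35.62
tool_pos: [489.0, -308.6, 245.8]
tcp_rot: [180.0, -0.0, 118.3]
ft_force: [0.4, 0.4, 0.5]
finger_gap: 59.9
```

Emit:
drive_tool(
  moves=[
    [[0,0,0],7],
    [[0,0,0],14],
    [[0,0,0],21],
    [[0,0,0],28],
    [[0,0,0],35],
    [[0,0,0],42],
    [[0,0,0],49],
    [[0,0,0],56],
  ],
)

```text
time: 36.28
tool_pos: [489.0, -308.7, 245.8]
tcp_rot: [180.0, 0.0, 174.3]
ft_force: [0.8, -0.2, -0.4]
finger_gap: 60.1
```

```bash
python3 - <<'E'
from h import *
s=r.sense(); print(s['ft_force'].round(2),s['finger_gap'],s['tool_pos'],s['tcp_rot'])
w=snap('wrist','w23')
E
```

```text
[ 0.84 -0.21 -0.41] 60.08190419235469 [ 488.98703315 -308.66879497  245.84607602] [1.79989522e+02 9.17526256e-04 1.74293217e+02]
```

View pics/w23.png

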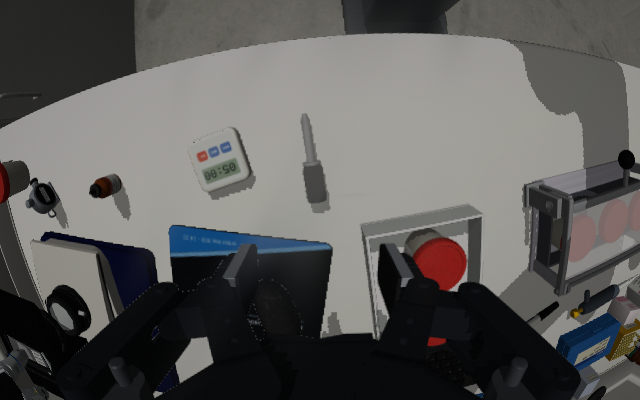

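```bash
python3 - <<'E'
from h import *
crop('w23',280,100,350,220,6,'p2')
w=load('w22'); 
# from p1: tip (190,632), grip front edge centre top ~(232,352), rear top (250,130)
f=lambda a,b,z:onz(w,380+a/6,110+b/6,z,True)
print('w22 tip',f(190,632,11).round(1),'front',f(230,352,22).round(1),'rear',f(250,130,22).round(1))
E
```

```text
w22 tip [ 413.4 -318.6   11. ] front [ 473.7 -312.6   22. ] rear [ 516.9 -309.9   22. ]
```

View pics/p2.png

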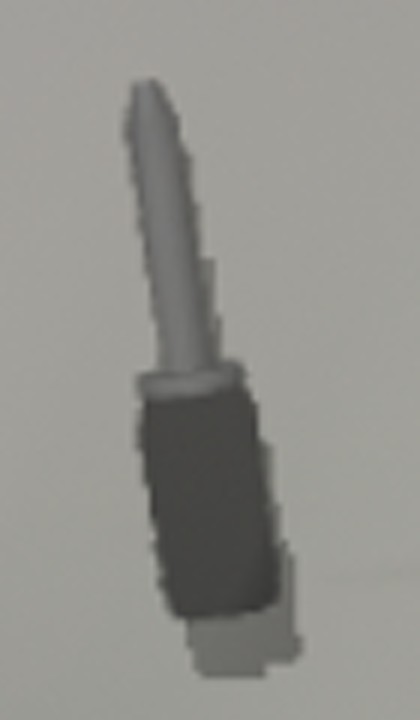

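```bash
python3 - <<'E'
from h import *
w=load('w23')
f=lambda a,b,z:onz(w,280+a/6,100+b/6,z,True)
for n,a,b,z in [('tip',146,82,11),('collarfront',190,368,15),('front',200,392,22),('rear',222,612,18),('shank mid',175,240,14)]: print(n,f(a,b,z).round(1))
E
```

```text
tip [ 414.2 -317.4   11. ]
collarfront [ 469.2 -314.6   15. ]
front [ 473.  -312.9   22. ]
rear [ 516.9 -313.2   18. ]
shank mid [ 444.7 -314.9   14. ]
```

Emit:
drive_tool(
  moves=[
    [[3,-2,-40],5],
    [[7,-3.5,-80],9.7],
    [[7,-3.5,-120],9.7],
    [[7,-3.5,-150],9.7],
    [[7,-3.5,-165],9.7],
    [[7,-3.5,-165],9.7],
    [[7,-3.5,-165],9.7],
    [[7,-3.5,-165],9.7],
  ],
  fingers=50,
)

```text
time: 37.0
tool_pos: [496.8, -313.4, 82.7]
tcp_rot: [-179.9, 0.1, -176.4]
ft_force: [0.8, -0.1, 1.2]
finger_gap: 50.1
```

```bash
python3 - <<'E'
from h import *
s=r.sense(); print(s['ft_force'].round(2),s['finger_gap'],s['tool_pos'],s['tcp_rot'])
w=snap('wrist','w24')
crop('w24',220,100,420,300,3.5,'w24a')
E
```

```text
[ 0.81 -0.05  1.24] 50.09010231956124 [ 496.80215747 -313.36905338   82.69569839] [-1.79907627e+02  1.09816909e-01 -1.76434214e+02]
```

View pics/w24a.png

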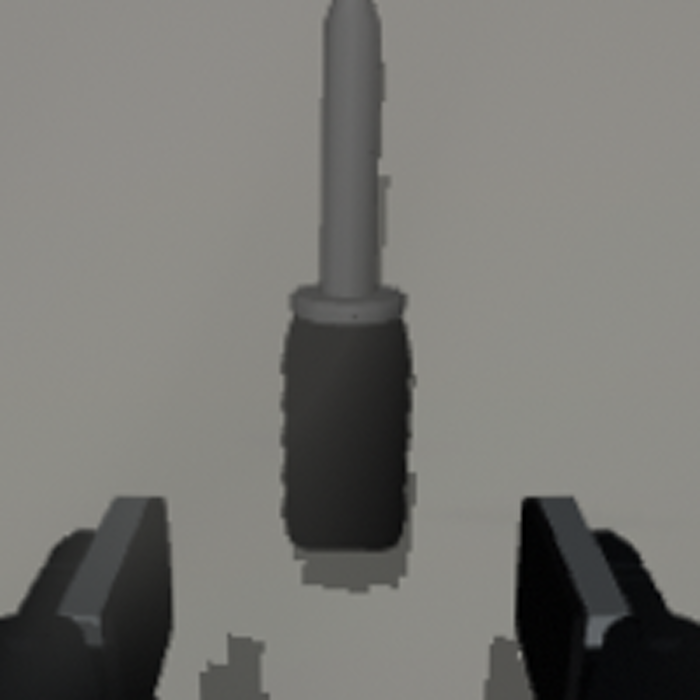

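Emit:
drive_tool(
  moves=[
    [[0,0,-20],0],
    [[0,0,-38],0],
    [[0,0,-48],0],
    [[0,0,-53],0],
    [[0,0,-55],0],
    [[0,0,-55],0],
    [[0,0,-55],0],
    [[0,0,-55],0],
  ],
)

```text
time: 37.72
tool_pos: [496.4, -313.4, 27.0]
tcp_rot: [-179.9, 0.1, -176.4]
ft_force: [0.7, 0.5, -0.4]
finger_gap: 50.1
```

Emit:
drive_tool(
  moves=[
    [[0,0,0],0],
    [[0,0,0],0],
    [[0,0,0],0],
    [[0,0,0],0],
    [[0,0,0],0],
    [[0,0,0],0],
    [[0,0,0],0],
    [[0,0,0],0],
  ],
  fingers=5,
  squeeze=60,
)

```text
time: 38.38
tool_pos: [496.2, -313.3, 26.6]
tcp_rot: [-179.9, 0.1, -176.4]
ft_force: [-0.5, 0.8, 6.2]
finger_gap: 20.5
```

```bash
python3 - <<'E'
from h import *
s=r.sense(); print(s['ft_force'].round(2),s['finger_gap'],s['tool_pos'],s['tcp_rot'])
w=snap('wrist','w25')
crop('w25',220,100,420,300,3.5,'w25a')
E
```

```text
[-0.47  0.77  6.25] 20.483664445322603 [ 496.19370134 -313.28624748   26.60187515] [-1.79948831e+02  5.77625789e-02 -1.76378691e+02]
```

View pics/w25a.png

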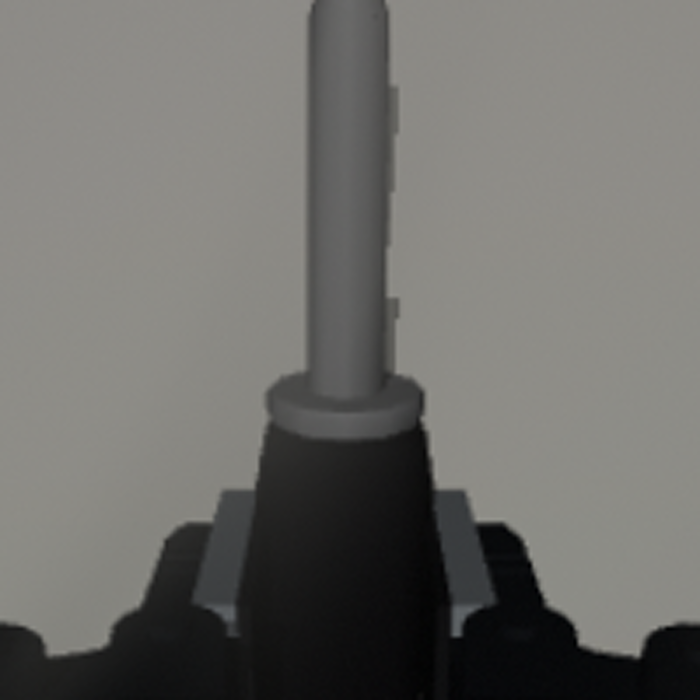

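```bash
python3 - <<'E'
from h import *
crop('w6',410,130,520,230,7,'c1')
crop('w5',220,210,300,310,7,'c2')
E
```

```text
(no output)
```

View pics/c1.png

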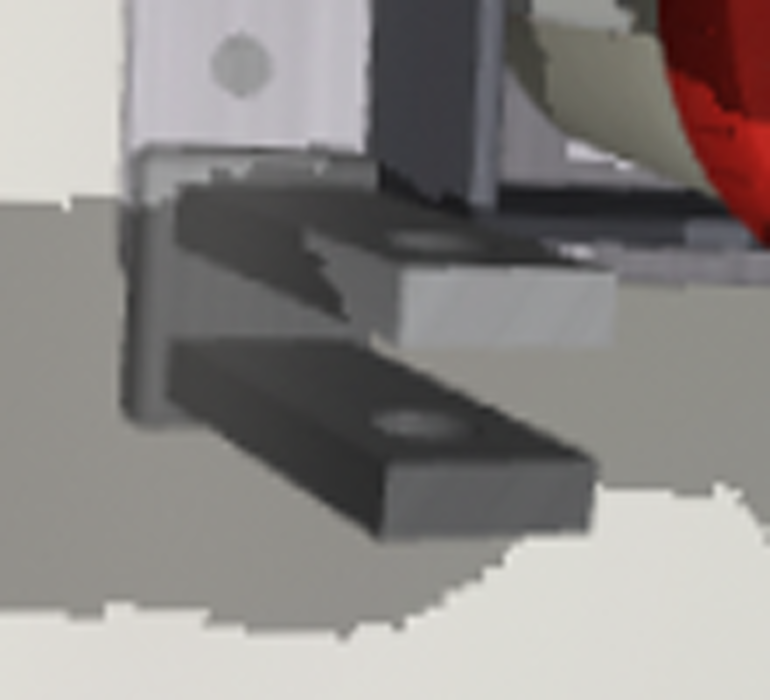

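View pics/c2.png

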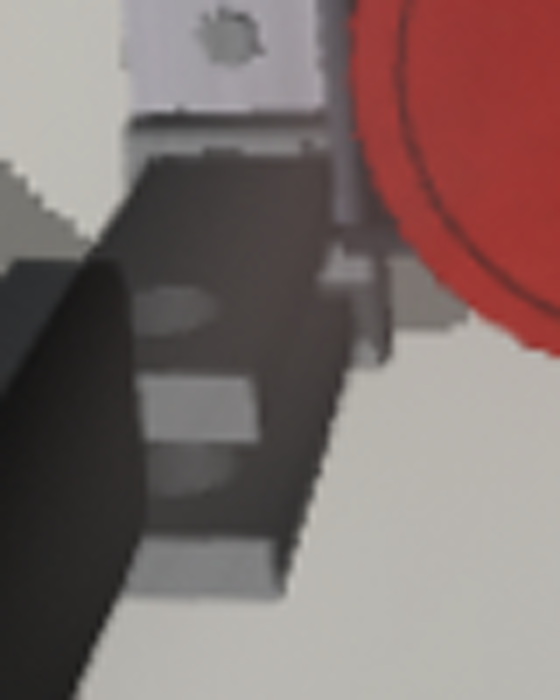

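Emit:
drive_tool(
  moves=[
    [[0,0,15],0],
    [[0,0,40],0],
    [[0,0,70],0],
    [[0,0,100],0],
    [[0,0,124],0],
    [[0,0,124],-5],
    [[0,0,124],-11],
    [[0,0,124],-18],
  ],
)

```text
time: 39.1
tool_pos: [495.7, -312.9, 150.1]
tcp_rot: [-180.0, 0.0, 165.4]
ft_force: [-0.1, 0.6, -1.7]
finger_gap: 21.3
```

Emit:
drive_tool(
  moves=[
    [[0,10,0],-7],
    [[2,20,0],-14],
    [[5,30,0],-21],
    [[8,40,0],-28],
    [[11,50,0],-35],
    [[14,60,0],-42],
    [[17,70,0],-49],
    [[20,80,0],-56],
  ],
)

```text
time: 39.77
tool_pos: [515.3, -232.2, 149.1]
tcp_rot: [-180.0, -0.1, 109.3]
ft_force: [0.4, 0.0, -1.1]
finger_gap: 20.8
```

```bash
python3 - <<'E'
from h import *
w=load('w6'); pose=(585.5,136,6)
def inv(p):
    c,s=np.cos(np.radians(6)),np.sin(np.radians(6)); d=p[:2]-np.array(pose[:2]); return np.array([c*d[0]+s*d[1],-s*d[0]+c*d[1]])
for a,b in [(388,462),(592,465),(592,532),(380,535),(405,268),(613,270),(613,345),(400,348)]:
    p=onz(w,410+a/7,130+b/7,76,True); print(p[:2].round(1),inv(p).round(1))
w=load('w5')
print('w5')
for a,b in [(275,540),(283,598),(252,377),(260,440)]:
    p=onz(w,220+a/7,210+b/7,76,True); print(p[:2].round(1),inv(p).round(1))
E
```

```text
[525.6 -10.7] [ -74.9 -139.7]
[550.6  -8.7] [ -49.8 -140.3]
[552.5 -15.8] [ -48.7 -147.5]
[526.4 -18.3] [ -74.9 -147.3]
[523.6   8.7] [ -74.9 -120.1]
[548.5  11.7] [ -49.8 -119.8]
[550.3   4. ] [ -48.8 -127.6]
[524.6   0.8] [ -74.7 -128.1]
w5
[552.4  -8. ] [ -48.  -139.8]
[553.3 -15.4] [ -47.8 -147.2]
[549.8  11.6] [ -48.5 -120. ]
[550.7   4.2] [ -48.4 -127.5]
```

Emit:
drive_tool(
  moves=[
    [[9,26,-5],-3.5],
    [[18,52,-10],-7],
    [[27,78,-15],-10.5],
    [[36,104,-20],-13.5],
    [[36,104,-30],-13.5],
    [[36,104,-40],-13.5],
    [[36,104,-40],-13.5],
    [[36,104,-40],-13.5],
  ],
)

```text
time: 40.43
tool_pos: [550.5, -129.4, 108.5]
tcp_rot: [-179.9, -0.0, 96.1]
ft_force: [-0.5, 0.9, -0.7]
finger_gap: 20.4
```

```bash
python3 - <<'E'
from h import *
s=r.sense(); print(s['ft_force'].round(2),s['finger_gap'],s['tool_pos'],s['tcp_rot'])
w=snap('wrist','w26')
crop('w26',180,0,480,280,2.6,'w26a')
E
```

```text
[-0.5   0.87 -0.72] 20.37998259314483 [ 550.4769758  -129.35809713  108.50420334] [-1.79854280e+02 -4.51721719e-02  9.61191006e+01]
```

View pics/w26a.png

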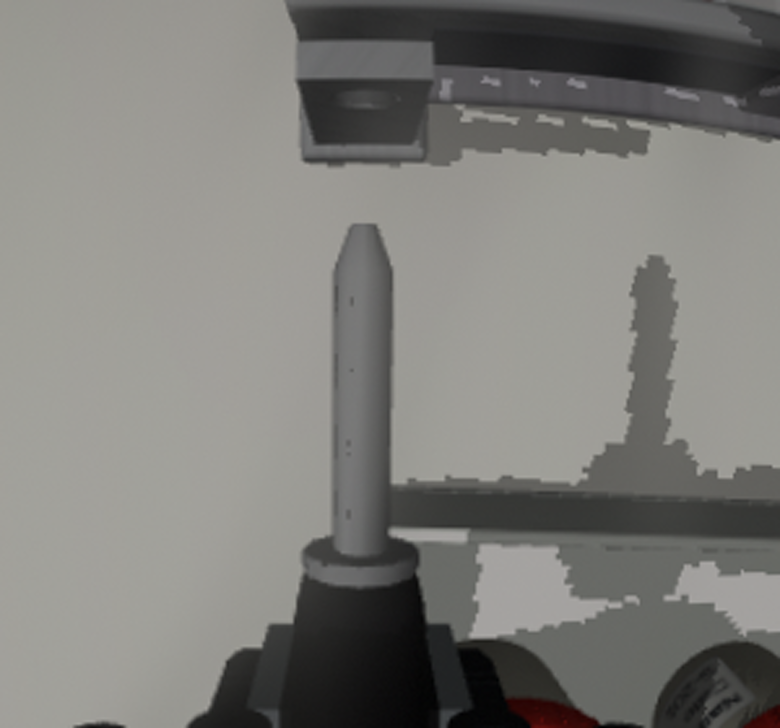

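```bash
python3 - <<'E'
from h import *
w=load('w26'); print(w['xyz'],w['orientation'])
f=lambda a,b,z:onz(w,180+a/2.6,b/2.6,z,True)
Z=108.5-15.5
for n,a,b,z in [('hole',368,99,60),('topL',298,79,76),('topR',434,79,76),('topLback',298,42,76),('topRback',434,40,76),('tip',363,225,Z),('shank base',361,550,Z)]: print(n,f(a,b,z).round(1))
crop('w26',280,0,370,70,8,'w26b')
E
```

```text
[543.4971121  -62.25629792 228.45560377] [1.64366769e+02 1.47106671e-01 6.16301626e+00]
hole [540.3 -17.7  60. ]
topL [527.1 -19.1  76. ]
topR [552.4 -16.3  76. ]
topLback [526.2 -11.4  76. ]
topRback [551.6  -8.2  76. ]
tip [542.4 -48.3  93. ]
shank base [ 548.1 -104.    93. ]
```

View pics/w26b.png

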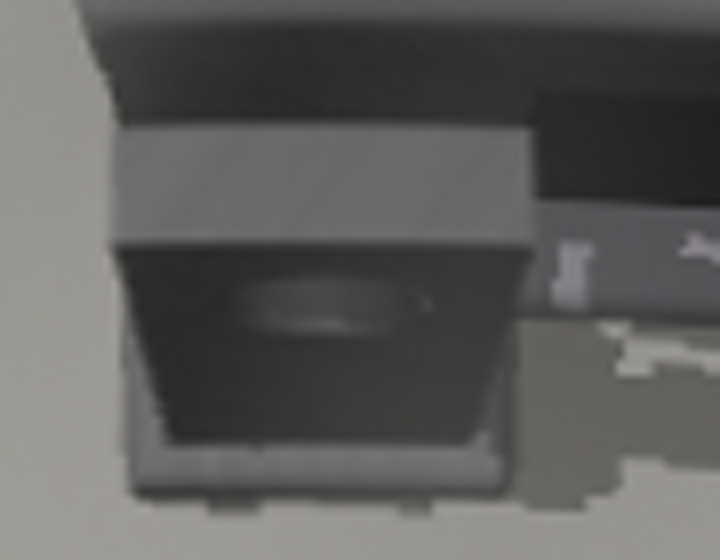

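Emit:
drive_tool(
  moves=[
    [[0,0,-12],0],
    [[0,0,-24],0],
    [[0,0,-32],0],
    [[0,0,-35],0],
    [[0,0,-35],0],
    [[0,0,-35],0],
    [[0,0,-35],0],
    [[0,0,-35],0],
  ],
)

```text
time: 41.15
tool_pos: [552.2, -129.0, 75.5]
tcp_rot: [179.9, 0.0, 96.1]
ft_force: [1.1, -0.2, -0.6]
finger_gap: 20.4
```

```bash
python3 - <<'E'
from h import *
for i in range(4): r.snapshot('wrist')
s=r.sense(); print(s['ft_force'].round(2),s['finger_gap'],s['tool_pos'],s['tcp_rot'])
w=snap('wrist','w27'); snap('side','sd27')
crop('w27',240,0,400,260,3,'w27a')
crop('w27',280,0,370,120,6,'w27b')
crop('sd27',270,120,430,280,4.5,'sd27a')
E
```

```text
[-0.1   0.12 -0.91] 20.7028457839012 [ 551.93433045 -128.94308068   75.20990259] [1.79963257e+02 1.70697902e-02 9.61245232e+01]
```

View pics/w27a.png

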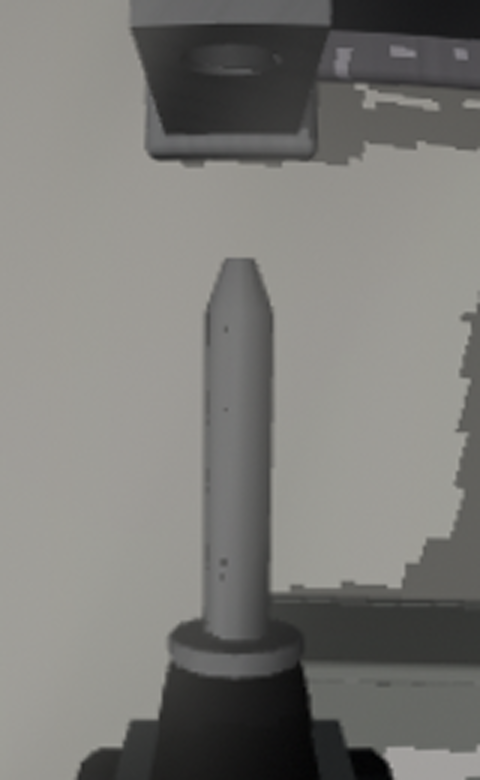

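View pics/w27b.png

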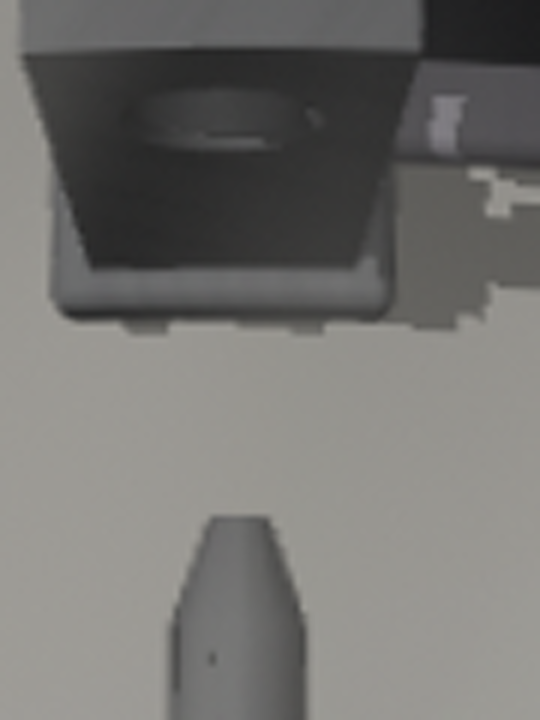

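View pics/sd27a.png

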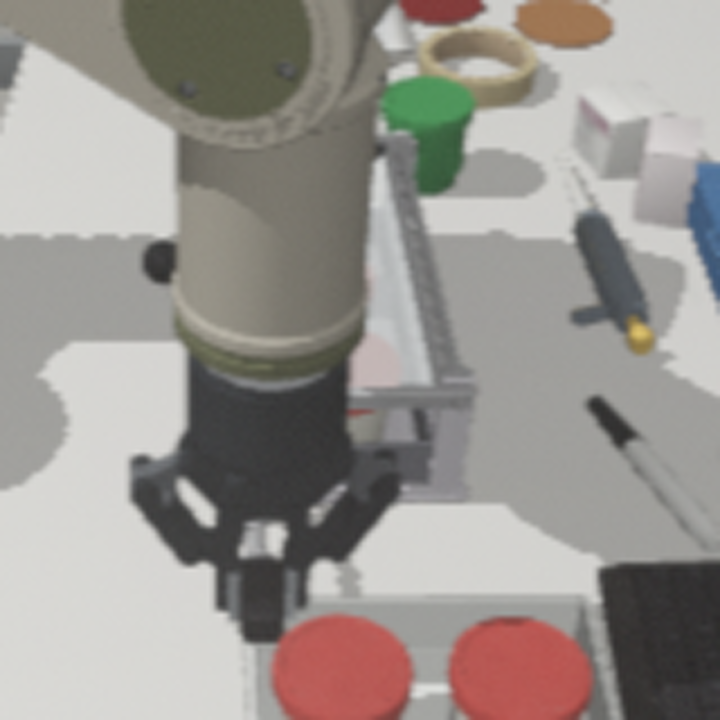

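```bash
python3 - <<'E'
from h import *
w=load('w27')
f=lambda a,b,z:onz(w,280+a/6,b/6,z,True)
h=f(225,119,60); t=f(240,518,59.8); 
b=onz(w,240+237/3,632/3,60,True)
tl=f(22,55,76);tr=f(422,50,76)
print('hole',h,'tip',t,'base',b, 'top',tl,tr)
for n,d in (('pin',t-b),): print(n,np.degrees(np.arctan2(-d[0],d[1])),np.hypot(*d[:2]))
e=tr-tl; print('clevis yaw',np.degrees(np.arctan2(e[1],e[0])),np.hypot(*e[:2]), (tl+tr)/2)
for yaw in(6,6.3):
    c,s=np.cos(np.radians(yaw)),np.sin(np.radians(yaw)); d=h-t; print('along y',-s*d[0]+c*d[1],'lateral x',c*d[0]+s*d[1])
E
```

```text
hole [539.76794735 -17.6808437   60.        ] tip [544.10830673 -47.82596807  59.8       ] base [ 549.68941702 -103.11067928   60.        ] top [526.85692981 -19.41552669  76.        ] [552.34115884 -16.31451059  76.        ]
pin 5.764601898987913 55.56570962623451
clevis yaw 6.9378556733724945 25.67220734771612 [539.59904433 -17.86501864  76.        ]
along y 30.4336773114683 lateral x -1.1655589117951561
along y 30.43936295845537 lateral x -1.0061933009420412
```

Emit:
drive_tool(
  moves=[
    [[-1.1,0,0.4],0],
    [[-1.6,5,0.4],0],
    [[-2.1,10,0.4],0],
    [[-2.7,15,0.4],0],
    [[-3.2,20,0.4],0],
    [[-3.7,25,0.4],0],
    [[-3.7,25,0.4],0],
    [[-3.7,25,0.4],0],
  ],
)

```text
time: 42.12
tool_pos: [547.9, -103.4, 75.2]
tcp_rot: [-180.0, 0.0, 96.2]
ft_force: [-0.4, -0.2, -1.7]
finger_gap: 20.8
```

```bash
python3 - <<'E'
from h import *
for i in range(3): r.snapshot('wrist')
s=r.sense(); print(s['ft_force'].round(2),s['finger_gap'],s['tool_pos'],s['tcp_rot'])
w=snap('wrist','w28')
crop('w28',270,0,370,130,6,'w28b')
E
```

```text
[ 0.6   0.19 -1.39] 20.474236469790657 [ 548.01917844 -104.01665407   75.24487823] [1.79994281e+02 9.52756110e-03 9.61219470e+01]
```

View pics/w28b.png

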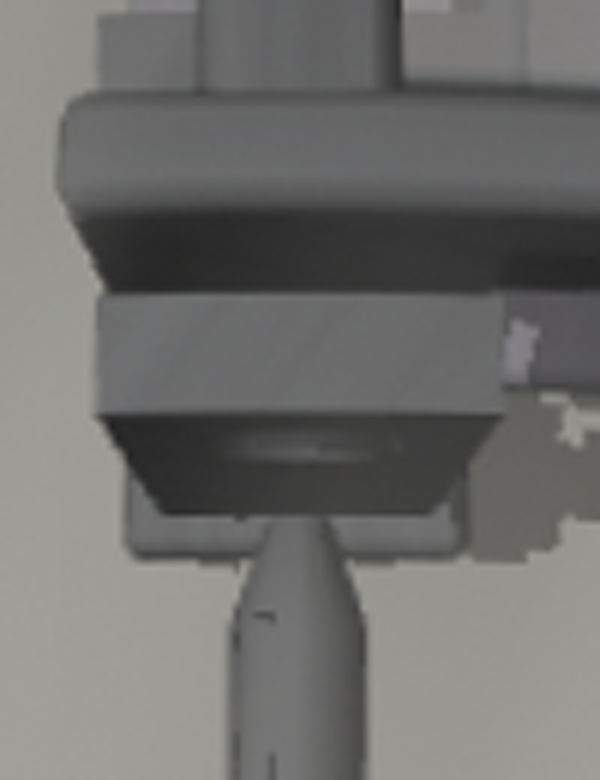

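Emit:
drive_tool(
  moves=[
    [[-0.3,3,0],0],
    [[-0.6,6,0],0],
    [[-0.9,9,0],0],
    [[-1.2,11,0],0],
    [[-1.4,13,0],0],
    [[-1.6,15,0],0],
    [[-1.6,15,0],0],
    [[-1.6,15,0],0],
  ],
)

```text
time: 42.98
tool_pos: [546.4, -88.8, 75.2]
tcp_rot: [180.0, 0.0, 96.1]
ft_force: [0.7, 0.7, -2.0]
finger_gap: 20.7
```

```bash
python3 - <<'E'
from h import *
s=r.sense(); print(s['ft_force'].round(2),s['wrist_torque'].round(2),s['finger_gap'],s['tool_pos'],s['tcp_rot'])
w=snap('wrist','w29')
crop('w29',270,0,370,130,6,'w29b')
E
```

```text
[ 0.69  0.75 -1.98] [-0.05  0.01 -0.07] 20.666298874117775 [546.35972136 -88.75158453  75.20726708] [1.79999560e+02 3.03115724e-03 9.61363789e+01]
```

View pics/w29b.png

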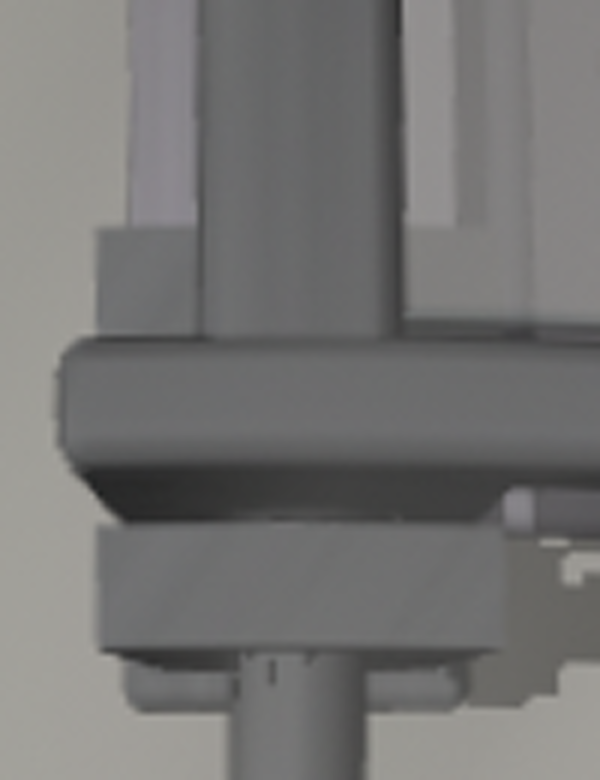

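Emit:
drive_tool(
  moves=[
    [[-0.3,3,0],0],
    [[-0.6,6,0],0],
    [[-0.9,9,0],0],
    [[-1.3,12,0],0],
    [[-1.6,15,0],0],
    [[-1.9,18,0],0],
    [[-2.1,20,0],0],
    [[-2.1,20,0],0],
  ],
)

```text
time: 43.7
tool_pos: [544.2, -68.4, 75.2]
tcp_rot: [-180.0, -0.0, 96.1]
ft_force: [0.0, -0.9, -0.5]
finger_gap: 20.6
```

Emit:
drive_tool(
  moves=[
    [[-0.3,3,0],0],
    [[-0.6,6,0],0],
    [[-0.9,9,0],0],
    [[-1.3,12,0],0],
    [[-1.6,15,0],0],
    [[-1.9,18,0],0],
    [[-2.1,20,0],0],
    [[-2.1,20,0],0],
  ],
)

```text
time: 44.37
tool_pos: [542.1, -48.4, 75.2]
tcp_rot: [-180.0, -0.0, 96.1]
ft_force: [0.2, -0.7, -1.4]
finger_gap: 20.8
```

```bash
python3 - <<'E'
from h import *
s=r.sense(); print(s['ft_force'].round(2),s['wrist_torque'].round(2),s['finger_gap'],s['tool_pos'],s['tcp_rot'])
w=snap('wrist','w30')
crop('w30',250,100,390,280,4,'w30b')
E
```

```text
[ 0.2  -0.74 -1.44] [ 0.01  0.01 -0.02] 20.787833814511274 [542.10002083 -48.4077405   75.19360337] [-1.79999305e+02 -6.31583563e-03  9.61447910e+01]
```

View pics/w30b.png

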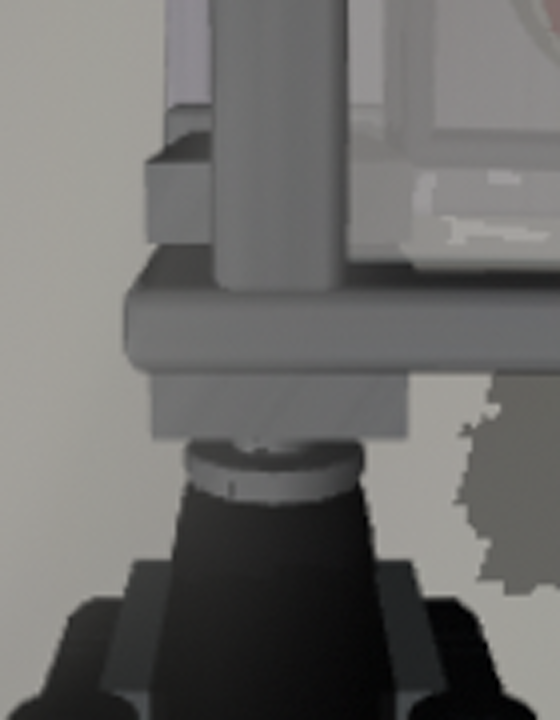

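Almost home, no resistance. I'll push the last ~6 mm until contact.

Emit:
drive_tool(
  moves=[
    [[-0.2,2,0],0],
    [[-0.4,4,0],0],
    [[-0.5,5,0],0],
    [[-0.6,6,0],0],
    [[-0.6,6.5,0],0],
    [[-0.6,6.5,0],0],
    [[-0.6,6.5,0],0],
    [[-0.6,6.5,0],0],
  ],
)

```text
time: 45.08
tool_pos: [541.6, -43.0, 75.2]
tcp_rot: [-180.0, 0.1, 96.1]
ft_force: [-0.4, -5.6, -1.0]
finger_gap: 20.7
```

```bash
python3 - <<'E'
from h import *
s=r.sense(); print(s['ft_force'].round(2),s['wrist_torque'].round(2),s['finger_gap'],s['tool_pos'],s['tcp_rot'])
w=snap('wrist','w31')
crop('w31',250,130,390,300,4,'w31b')
E
```

```text
[-0.37 -5.56 -1.05] [-0.88 -0.01  0.01] 20.736768126356043 [541.58500437 -43.01857312  75.21566747] [-1.79998928e+02  5.02730510e-02  9.61082479e+01]
```

View pics/w31b.png

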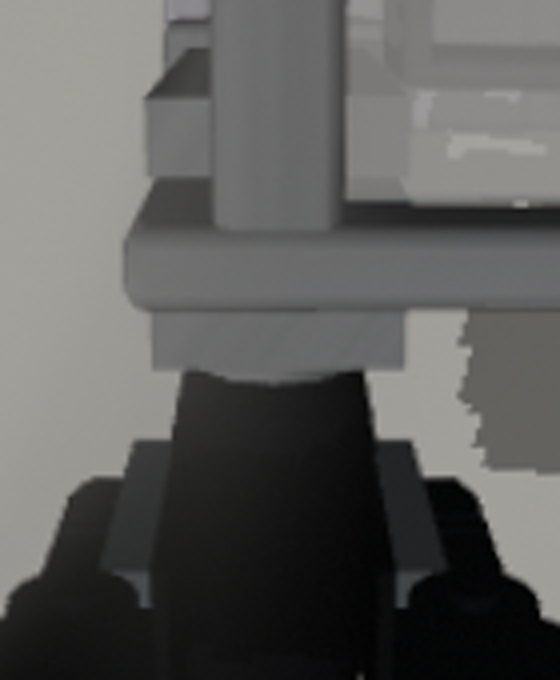

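Emit:
drive_tool(
  moves=[
    [[-0.1,1,0],0],
    [[-0.2,2,0],0],
    [[-0.2,2,0],0],
    [[-0.2,2,0],0],
    [[-0.2,2,0],0],
    [[-0.2,2,0],0],
    [[-0.2,2,0],0],
    [[-0.2,2,0],0],
  ],
)

```text
time: 45.8
tool_pos: [541.6, -42.8, 75.3]
tcp_rot: [180.0, 0.2, 96.1]
ft_force: [-0.3, -12.8, -2.1]
finger_gap: 20.6
```

Emit:
drive_tool(
  moves=[
    [[0.2,-2,0],0],
    [[0.2,-2,0],0],
    [[0.2,-2,0],0],
    [[0.2,-2,0],0],
    [[0.2,-2,0],0],
    [[0.2,-2,0],0],
    [[0.2,-2,0],0],
    [[0.2,-2,0],0],
  ],
  fingers=45,
)

```text
time: 46.47
tool_pos: [541.6, -42.2, 75.2]
tcp_rot: [180.0, -0.0, 96.1]
ft_force: [0.3, 0.1, 0.1]
finger_gap: 44.4
```

Emit:
drive_tool(
  moves=[
    [[0,0,10],0],
    [[0,0,30],0],
    [[0,0,60],0],
    [[0,-20,95],0],
    [[0,-50,120],0],
    [[0,-80,140],0],
    [[0,-100,140],0],
    [[0,-100,140],0],
  ],
)

```text
time: 47.13
tool_pos: [542.5, -146.4, 218.6]
tcp_rot: [179.8, 0.2, 95.9]
ft_force: [-0.5, 0.7, -1.1]
finger_gap: 45.4
```

```bash
python3 - <<'E'
from h import *
s=r.sense(); print(s['ft_force'].round(2),s['finger_gap'],s['tool_pos'],s['tcp_rot'])
w=snap('wrist','w32')
crop('w32',200,20,440,260,3,'w32b'); snap('side','sd32')
E
```

```text
[-0.46  0.7  -1.05] 45.43533003830556 [ 542.542434   -146.42801236  218.55452222] [179.75752594   0.21260047  95.94781675]
```

View pics/w32b.png

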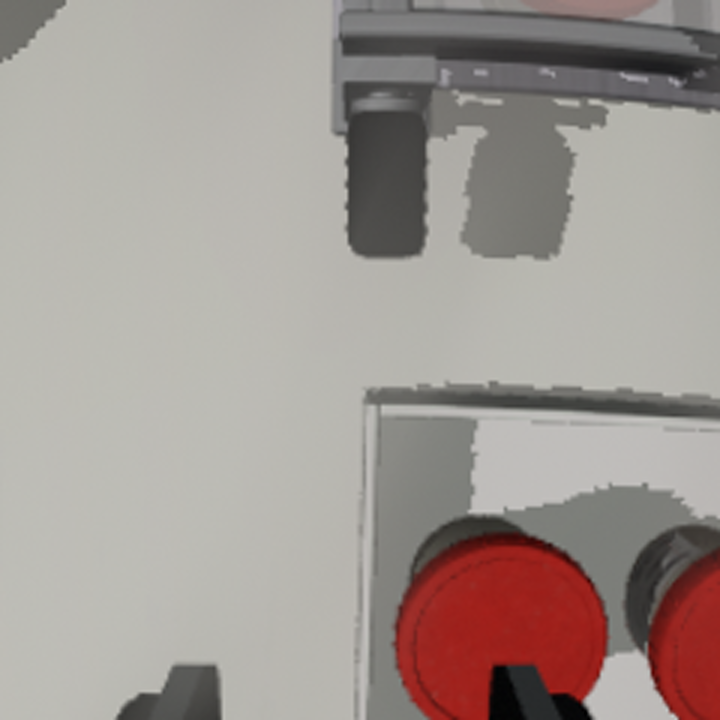

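Emit:
drive_tool(
  moves=[
    [[-40,20,-20],0],
    [[-60,40,-50],0],
    [[-60,55,-60],0],
    [[-60,55,-60],0],
    [[-60,55,-60],0],
    [[-60,55,-60],0],
    [[-60,55,-60],0],
    [[-60,55,-60],0],
  ],
)

```text
time: 47.9
tool_pos: [482.7, -87.9, 156.5]
tcp_rot: [179.9, 0.1, 96.1]
ft_force: [0.9, -0.9, 0.2]
finger_gap: 44.9
```

```bash
python3 - <<'E'
from h import *
s=r.sense(); print(s['ft_force'].round(2),s['tool_pos'])
w=snap('wrist','w33')
print(proj(w,(540,-17.7,60),True))
crop('w33',330,60,530,260,4,'w33b'); crop('sd32',290,150,390,260,7,'sd32a')
w=load('w32')
crop('w32',300,20,370,120,7,'w32c')
E
```

```text
[ 0.88 -0.87  0.15] [482.72602769 -87.93302736 156.48186321]
[408.14818181 125.76059714]
```

View pics/w33b.png

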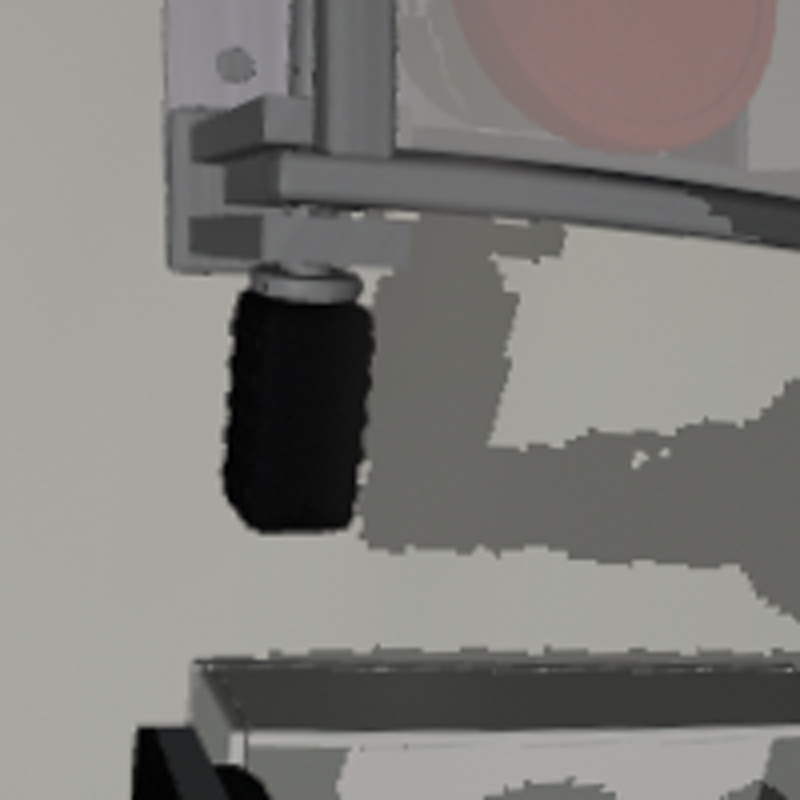

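View pics/w32c.png

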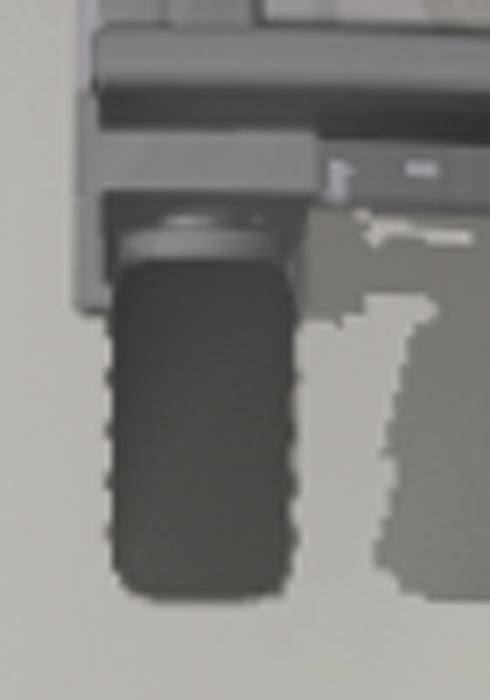

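View pics/sd32a.png

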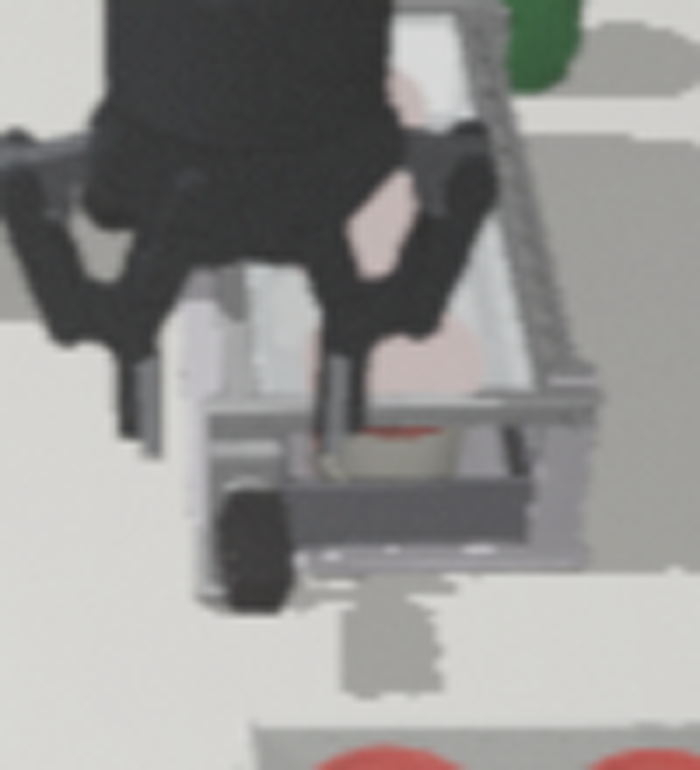

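Emit:
drive_tool(
  moves=[
    [[20,-5,0],0],
    [[45,-6,0],0],
    [[66,-6,0],0],
    [[66,-6,-30],0],
    [[66,-6,-55],0],
    [[66,-6,-75],0],
    [[66,-6,-83],0],
    [[66,-6,-83],0],
  ],
  fingers=0,
)

```text
time: 48.62
tool_pos: [546.0, -93.3, 69.9]
tcp_rot: [-179.8, -0.1, 96.1]
ft_force: [-0.8, 0.0, -0.1]
finger_gap: 0.0
```

Emit:
drive_tool(
  moves=[
    [[0,0,0],0],
    [[0,0,0],0],
    [[0,0,0],0],
    [[0,0,0],0],
    [[0,0,0],0],
    [[-0.3,2,0],0],
    [[-0.5,4,0],0],
    [[-0.6,6,0],0],
  ],
)

```text
time: 49.28
tool_pos: [546.9, -87.1, 72.3]
tcp_rot: [180.0, -0.0, 96.1]
ft_force: [-0.5, -0.6, -0.3]
finger_gap: -0.4
```

```bash
python3 - <<'E'
from h import *
s=r.sense(); print(s['ft_force'].round(2),s['finger_gap'],s['tool_pos'])
w=snap('wrist','w34')
crop('w34',250,90,400,290,4,'w34b')
E
```

```text
[-0.55 -0.62 -0.33] -0.3847883118891271 [546.93861591 -87.11323958  72.28895174]
```

View pics/w34b.png

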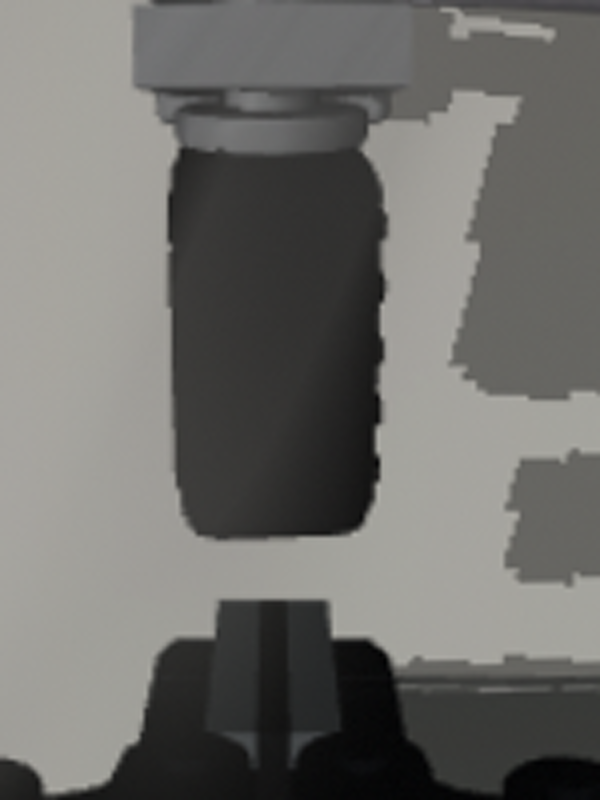

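Emit:
drive_tool(
  moves=[
    [[-0.2,2,0],0],
    [[-0.4,4,0],0],
    [[-0.6,6,0],0],
    [[-0.8,7.5,0],0],
    [[-0.9,9,0],0],
    [[-1,10,0],0],
    [[-1,10,0],0],
    [[-1,10,0],0],
  ],
)

```text
time: 50.0
tool_pos: [546.0, -77.4, 72.2]
tcp_rot: [180.0, 0.0, 96.1]
ft_force: [0.4, 0.3, 0.4]
finger_gap: 0.1
```

```bash
python3 - <<'E'
from h import *
s=r.sense(); print(s['ft_force'].round(2),s['finger_gap'],s['tool_pos'])
w=snap('wrist','w35')
crop('w35',250,110,400,290,4,'w35b')
E
```

```text
[0.41 0.3  0.39] 0.08299303713386633 [545.97346715 -77.41718283  72.21385094]
```

View pics/w35b.png

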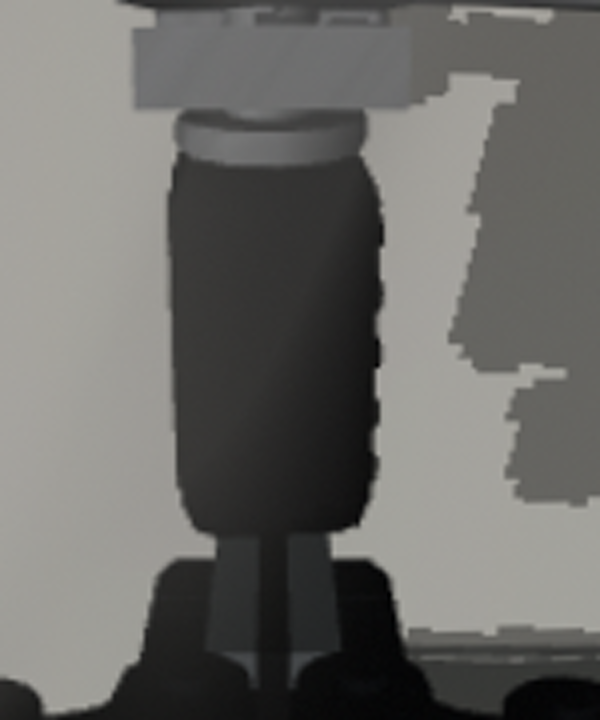

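Emit:
drive_tool(
  moves=[
    [[-0.1,1,0],0],
    [[-0.2,2,0],0],
    [[-0.3,3,0],0],
    [[-0.3,3,0],0],
    [[-0.3,3,0],0],
    [[-0.3,3,0],0],
    [[-0.3,3,0],0],
    [[-0.3,3,0],0],
  ],
)

```text
time: 50.72
tool_pos: [546.6, -76.4, 73.2]
tcp_rot: [179.9, 0.2, 96.1]
ft_force: [0.8, -9.6, 1.9]
finger_gap: 0.1
```

Emit:
drive_tool(
  moves=[
    [[-0.1,1,0],0],
    [[-0.2,2,0],0],
    [[-0.2,2,0],0],
    [[-0.2,2,0],0],
    [[-0.2,2,0],0],
    [[-0.2,2,0],0],
    [[-0.2,2,0],0],
    [[-0.2,2,0],0],
  ],
)

```text
time: 51.38
tool_pos: [547.0, -75.9, 73.9]
tcp_rot: [179.8, 0.3, 96.1]
ft_force: [1.0, -16.2, 3.8]
finger_gap: 0.1
```

```bash
python3 - <<'E'
from h import *
s=r.sense(); print(s['ft_force'].round(2),s['finger_gap'],s['tool_pos'])
w=snap('wrist','w36')
crop('w36',250,110,400,290,4,'w36b')
E
```

```text
[  1.   -16.19   3.76] 0.0844245532885757 [546.9944767  -75.87941668  73.85318815]
```

View pics/w36b.png

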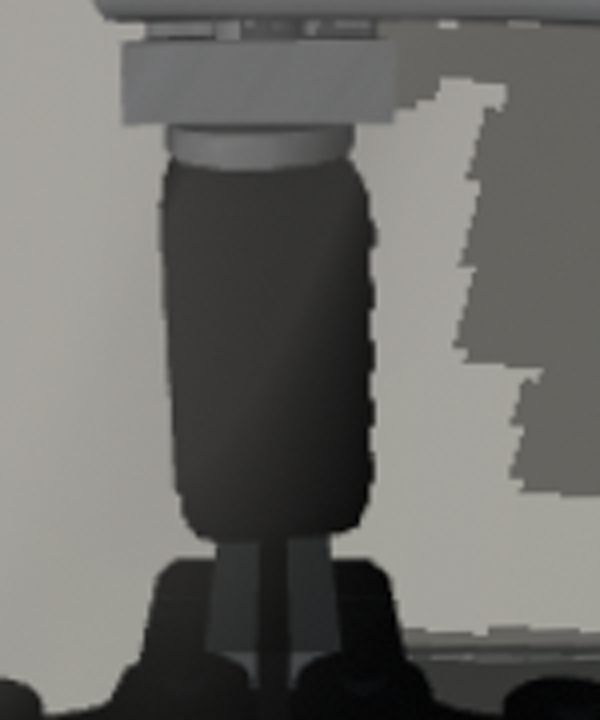

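Emit:
drive_tool(
  moves=[
    [[0.5,-5,0],0],
    [[1.5,-15,0],0],
    [[2,-20,10],0],
    [[2,-20,40],0],
    [[-20,-15,70],0],
    [[-50,0,80],0],
    [[-66,5,80],0],
    [[-66,5,80],0],
  ],
)

```text
time: 52.1
tool_pos: [477.7, -66.5, 153.5]
tcp_rot: [180.0, -0.0, 96.2]
ft_force: [-0.8, 0.4, -0.1]
finger_gap: -0.2
```

Emit:
drive_tool(
  moves=[
    [[-15,20,0],0],
    [[-25,35,0],0],
    [[-25,35,0],0],
    [[-25,35,0],0],
    [[-25,35,0],0],
    [[-25,35,0],0],
    [[-25,35,0],0],
    [[-25,35,0],0],
  ],
)

```text
time: 52.77
tool_pos: [454.7, -32.8, 152.1]
tcp_rot: [-180.0, -0.0, 96.1]
ft_force: [-0.2, -0.6, -0.8]
finger_gap: -0.3
```

```bash
python3 - <<'E'
from h import *
s=r.sense(); print(s['ft_force'].round(2),s['finger_gap'],s['tool_pos'])
w=snap('wrist','w37'); print(proj(w,(540,-17.7,60),True))
crop('w37',350,120,490,320,4,'w37b'); snap('side','sd37'); crop('sd37',290,150,390,250,7,'sd37a')
E
```

```text
[-0.16 -0.58 -0.8 ] -0.3255194134966901 [454.72783753 -32.84725107 152.14858183]
[433.34758075 205.53090858]
```

View pics/w37b.png

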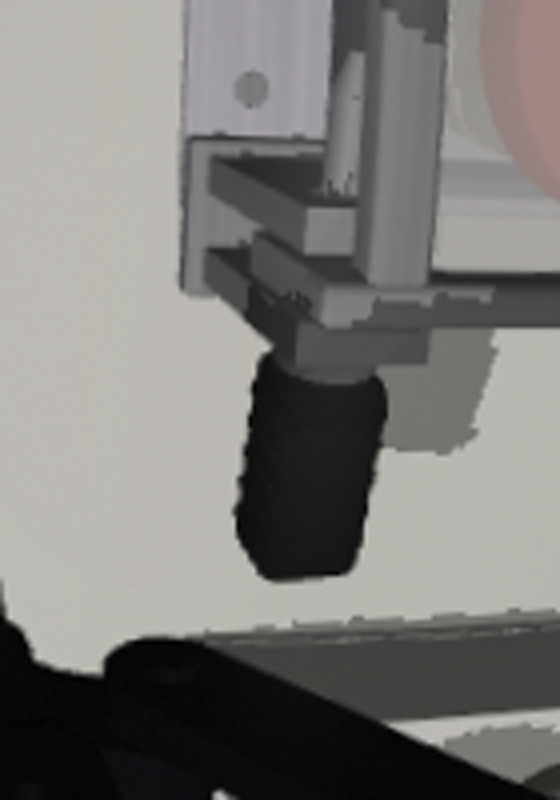

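View pics/sd37a.png

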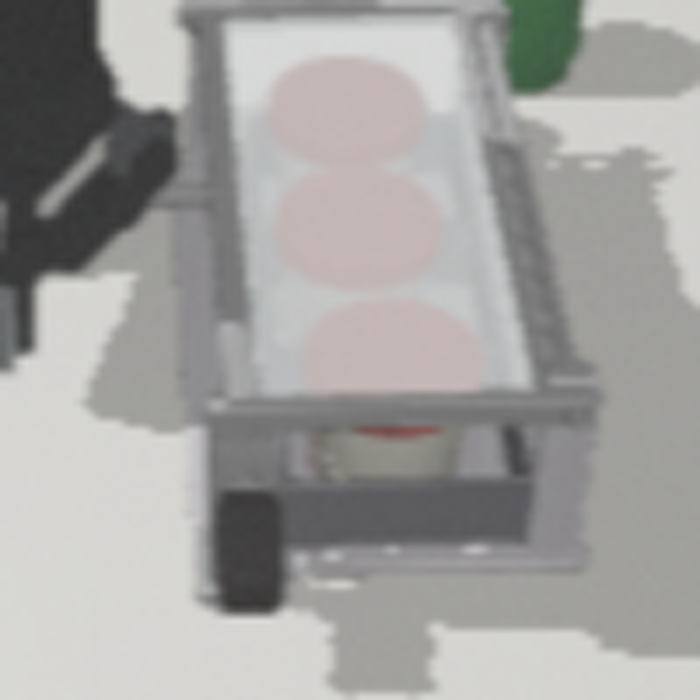

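Emit:
drive_tool(
  moves=[
    [[0,-30,-10],0],
    [[0,-50,-20],0],
    [[0,-50,-30],0],
    [[0,-50,-30],0],
    [[0,-50,-30],0],
    [[0,-50,-30],0],
    [[0,-50,-30],0],
    [[0,-50,-30],0],
  ],
)

```text
time: 53.53
tool_pos: [454.9, -81.9, 122.9]
tcp_rot: [179.9, 0.0, 96.2]
ft_force: [0.5, 0.0, -0.6]
finger_gap: -0.0
```

```bash
python3 - <<'E'
from h import *
s=r.sense(); print(s['ft_force'].round(2),s['finger_gap'],s['tool_pos'])
w=snap('wrist','w38'); print(w['xyz'],proj(w,(540,-17.7,60),True))
crop('w38',390,80,530,220,5.5,'w38b')
E
```

```text
[ 0.53  0.01 -0.58] -0.020529163874632456 [454.93819112 -81.94247345 122.90281853]
[447.48185771 -14.75985687 242.79847799] [462.0242288  144.45919141]
```

View pics/w38b.png

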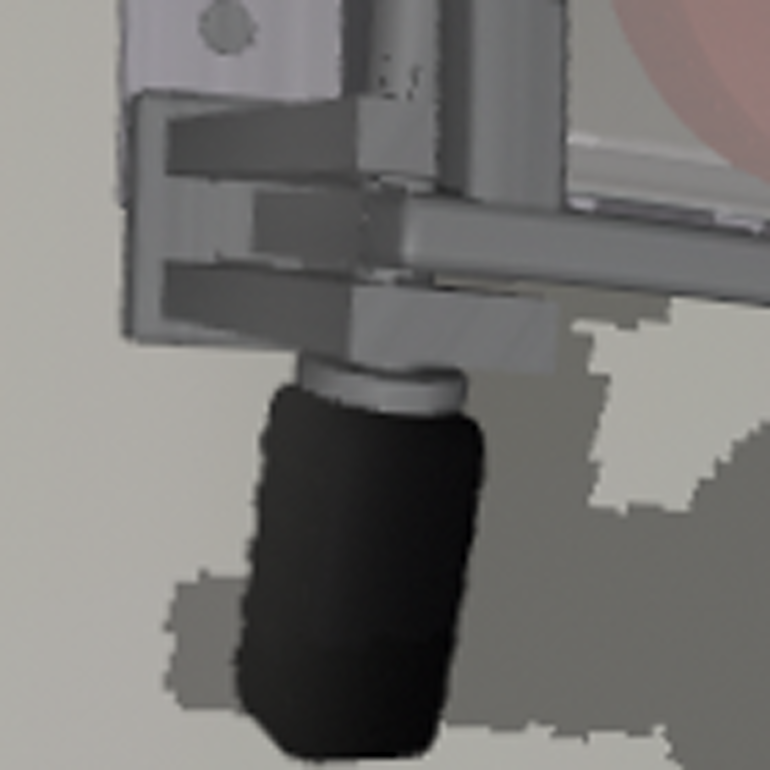

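Emit:
drive_tool(
  moves=[
    [[-10,-30,30],0],
    [[-20,-60,60],0],
    [[-30,-90,90],0],
    [[-40,-120,120],0],
    [[-40,-160,140],0],
    [[-40,-190,150],0],
    [[-40,-190,150],0],
    [[-40,-190,150],0],
  ],
)

```text
time: 54.25
tool_pos: [414.6, -274.3, 273.7]
tcp_rot: [179.9, 0.1, 96.0]
ft_force: [0.6, 0.3, -0.0]
finger_gap: -0.0
```

```bash
python3 - <<'E'
from h import *
s=r.sense(); print(s['time'],s['ft_force'].round(2),s['tool_pos'])
snap('side','sd39'); crop('sd39',260,110,440,340,3.2,'sd39a'); snap('top','tp39'); crop('tp39',170,110,430,260,3,'tp39a')
E
```

```text
54.25 [ 0.6   0.29 -0.02] [ 414.63778988 -274.34012231  273.6794544 ]
```

View pics/sd39a.png

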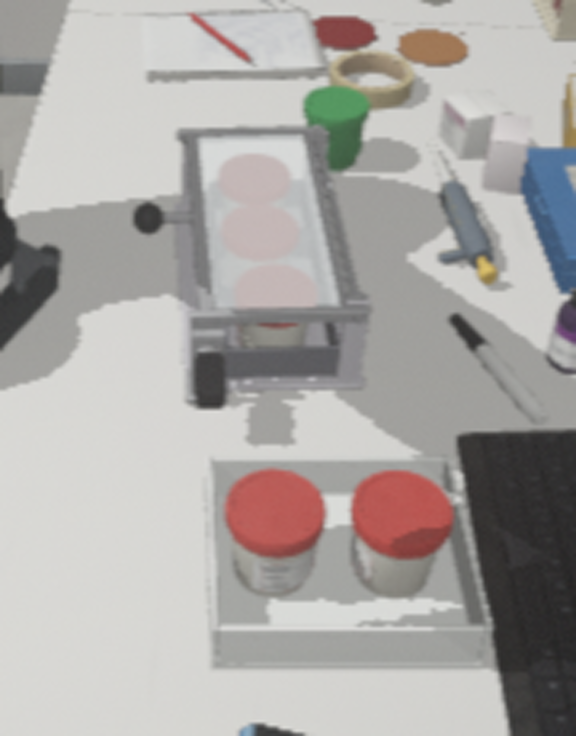

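View pics/tp39a.png

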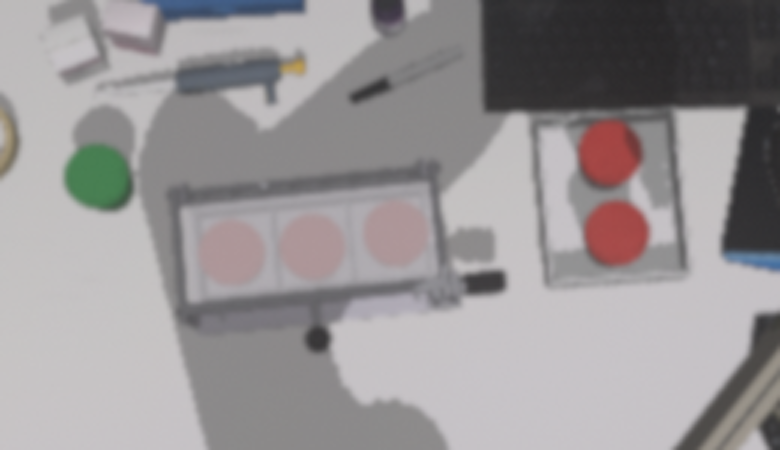

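All good: three cups stand upright under the shut lid, two in the tray, and the pin is in. Handing in.

```bash
python3 -c "
from h import *
print(r.hand_in())"
```

```text
the job is handed in; nothing more can be done
None
```

The job is done and handed in at about 54 s of the 200 s allowed; no verdict was reported.

- **Cups:** I lifted all five red cups. Three weighed 2.0–2.7 N, so they are filled, and each stands upright in its own carrier cell. Two weighed under 0.4 N, so they are empty, and both stand upright in the white tray. The green look-alike was not touched.
- **Lid:** I swung it shut by the knob. It reached its stop at 25 N, and the last pictures show it closed over the three cups.
- **Pin:** It went through the clevis and tang without resistance. As I let go, it came back about 2 mm, so I pushed it home again with the closed fingers at about 16 N. The last close-up shows the shank through both clevis plates and the tang. The collar is against the mouth to within about 0.5 mm, and up to about 1 mm at its top edge because the pin droops a few degrees in its clearance.

**Snags:** While I placed the second filled cup, the gripper pressed on something at the hinge side, about 27 N sideways and 16 N upward, both under the 40 N limit. I think a finger linkage met the hinge tube. I moved that cup and the third filled cup about 9 mm forward in their cells. My position measurements from the cameras agreed to within about 2–3 mm, and I saw no grip slackening or knock to the pin.

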